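# Put the sharpening stone and scraper away in the sloping bench tray

## Task

Put the sharpening kit away in the sloping blue tray on the bench: seat the orange-and-white sharpening stone flat and square in its close-fitting rectangular pocket, and lay the red-handled scraper flat in the T-shaped compartment above it, with the blade in the wide end. Lay each one in place rather than letting it drop, and leave the other things on the bench where they are.

Things in the scene. Friction and masses are not known exactly. Their poses are not given: they have to be found in the camera images.
- tray: Fixed blue tray, 163 (x) by 224 (y) mm, on a stand, sloping 25 degrees towards the robot; place and yaw vary. Origin: its middle, on the plane of the white compartment floors, 48 mm above the bench. x up the slope (away from the robot), y along the tray (robot's left), z square out of the tray, leaning 25 degrees back to the robot. All walls end at z = 10 mm, the far one 0.09 m high.
- stone_pocket (a point): Centre of the floor of the stone's pocket, in the lower half of the tray (tray x = -46 mm, y = 0); axes as the tray's. The pocket is a rectangle 55 mm (tray x) by 155 mm (tray y), 10 mm deep.
- scraper_slot (a point): Where the scraper's origin belongs, on the floor of the T-shaped compartment in the upper half of the tray (tray x = 31.5 mm, y = 0); axes as the tray's. From here the wide end, for the blade, is 76 mm wide (tray x) from y = +11 to +104 mm; the narrow end, for the handle, 40 mm wide from y = -104 to +11 mm; both centred on x = 0, 10 mm deep.
- stone: Loose sharpening stone, a block 150 x 50 x 28 mm, lower half white, upper half orange, 0.33 to 0.57 kg, flat on the bench. Origin: centre of its underside; x along its length, z up; ends alike. Seated, its origin is at stone_pocket, its length along tray y; it stands 18 mm above the walls, so fingers holding its top 14 mm clear them.
- scraper: Loose scraper, 200 mm long, 0.17 kg, flat on the bench. Origin: mid-length, at its underside; x towards the blade, z up. Red handle 28 mm wide and high, x = -100 to 15 mm; neck 22 wide, 14 high, to x = 40; steel blade 3 mm thick, level with the underside, 50 wide from x = 15 to 55, 70 wide from 55 to 100. Put away, its x (blade) points along tray +y.
- scraper_grip (a point): Point on the scraper's handle to grip, near its centre of mass: x = -12 mm from the scraper's origin, on its middle line, 21 mm above its underside. Grip across the 28 mm width with the fingertips only on the upper 14 mm of the handle, so that they stay clear of the compartment walls (10 mm).
- tape: Bystander: roll of yellow tape standing flat, 90 mm across, 48 mm high. Origin: centre of its underside.
- oil: Bystander: green oil bottle, 56 mm across, 130 mm high. Origin: centre of its underside.
- offcut: Bystander: pale wood offcut, 100 x 70 x 45 mm. Origin: centre of its underside.
- mug: Bystander: blue mug, 84 mm across, 90 mm high. Origin: centre of its underside.
- hammer: Bystander: hammer lying on the bench, about 280 mm long, at the right-hand side. Origin: under its middle.
- tin: Bystander: bare steel tin, 80 mm across, 90 mm high, beyond the tray to the right. Origin: centre of its underside.
Things that resemble listed ones, but are neither listed nor needed, are in the scene too. What is shaped like the scraper but turquoise is not meant. Of the things that look like the stone, the larger one is meant.

How it is judged:
By the outcome, as a careful person would: the job done as asked, in the order asked, and still so for the second after the job is handed in, with the robot touching nothing.
It also fails if it takes over 69 s, if anything falls off the work surface, if the arm or the gripper's body presses on something with over 40 N, if the wrist force passes 120 N, or if a joint passes its speed limit or range.

## Robot

A 7-joint arm with a two-finger parallel gripper is mounted at the origin on the work surface. World frame = base frame: x ahead of the robot, y to its left, z up, the work surface at z = 0. Lengths are in m, angles in rad, forces in N, time in s.
With the tool pointing down it reaches from about 0.4 to 0.9 m from the base axis. Payload 5.6 kg.
Tool frame: the origin (TCP) lies at the very end of the fingers, on their centre line; the grasp point (between the pads) lies 19 mm behind it; z points along the fingers, y is the direction in which the jaws open and shut (so a half turn about z gives the same grasp; the last joint's range is limited). The gripper opens to 92 mm and grips with 3 to 60 N. Pads are 20 mm wide; open, the fingers measure 128 mm over their backs; the gripper's body (75 mm by 189 mm) begins 69 mm behind the grasp point.
Start: joints at [1.189, 0.468, -0.012, 1.603, 0.006, 1.071, -0.056], TCP at [0.216, -0.613, 0.215] pointing down, gripper open.
Joint ranges: [-2.53, 2.53], [-0.31, 2.02], [-1.57, 1.55], [0.28, 2.44], [-1.29, 4.43], [0.15, 1.84], [-2.92, 2.92]. Speed limits (rad/s): [2.57, 2.57, 3.14, 3.14, 3.14, 3.14, 3.14].

## Interface

Orientations are given as a unit quaternion [x, y, z, w].
In Python, from bench import ctrl gives the robot as it stands.
- The arm moves only by the tool play_rows, never from a script. Its argument "commands" is a list that holds one entry, the list of rows, each a list of 7 numbers: the opening, from 0 (shut) to 1 (fully open), then the shift along the tool's x, y, z in cm, then the turn, a rotation vector about the tool's x, y, z in rad. A call has 1 to 12 rows; each row shifts and turns the commanded pose from where the row before left it, along the tool's axes as they then stand; what a row does not reach is not made up. A row lasts 1/12 s, in which the tool goes at most 41.7 mm and 7.16 degrees, less where a joint would pass 70% of its speed; a pose out of reach is approached as far as the arm can. A call with a gripper value outside its range is refused whole. The fingers move at their own pace and stop on an object; "newtons" is the grip in N (left out, the last holds). Time passes only in rows, so rows that do not move let the fingers close. It gives the time, the measured TCP pose, the force and the opening at its end, in the units of the state.
- ctrl.observe(): the state, without advancing time (a new reading comes with each control period).
- ctrl.grab_frame(name): name is "side" or "top" or "wrist"; returns the picture (400x640x3 uint8, red, green, blue); there is no depth.
- ctrl.camera_model(name): a dict with "K" (3x3 intrinsics, pixels), "dist_coeffs" ([k1, k2, p1, p2, k3] as OpenCV has them; the pictures are not rectified), "extrinsics" (4x4, takes a point from camera to world coordinates); the wrist camera has in their place "mount" (4x4, takes a point from camera to tool coordinates, whose origin is the TCP and whose axes are the flange's). Camera axes: x right, y down, z forward; pixel columns grow to the right and rows downward; lengths in m; the calibration is good to about 2 mm. A picture is of the moment at which its call begins: read the wrist's pose just before it. camera_model takes no time and is no camera call.
- ctrl.close_job(): hands the job in, once; it reports no verdict.
The state is a dict: "time_s": time; "joint_pos": joint angles; "joint_vel": joint speeds; "joint_efforts": joint torques, N m; "tcp_pos": TCP position; "tool_rot": TCP orientation; "contact_force": force on the tool from outside, world axes, zero at the start; "torque": the same for the moment, N m; "grip_width": opening from 0.0 (shut) to 1.0 (fully open).
Only numpy, scipy, OpenCV 4.12 (cv2) and the standard library are available. Lean on these libraries where they do the work, as an engineer would, in place of code of your own. Each camera call takes 0.05 s, during which the arm holds its last target.

## Working session

There is one attempt and no reset: what is moved stays moved. The work goes in short steps, Python scripts to look and compute and a tool call to move; the robot and the scene stay as the last step left them, time stands still between calls to the robot, and variables do not carry over. Pictures are saved under pics/ and viewed, and the job is handed in when it is done.

Besides the shell and the picture viewer there is one more tool, called after ">>>" by a JSON object that holds its "name" and its "arguments", one argument or row to a line. play_rows: Moves the arm, as the interface text tells. Its arguments: {"type":"object","properties":{"commands":{"type":"array"},"newtons":{"type":"number"}},"required":["commands"]}

```bash
mkdir -p pics; python3 - <<'E'
from bench import ctrl
import cv2,json
s=ctrl.observe();print(s)
for n in("side","top","wrist"):
    im=ctrl.grab_frame(n);cv2.imwrite(f"pics/{n}0.png",im[...,::-1]);m=ctrl.camera_model(n);print(n,{k:(v.tolist() if hasattr(v,'tolist') else v) for k,v in m.items()})
E
```

```text
{'time_s': 0.0, 'joint_pos': array([ 1.18897081,  0.46837167, -0.01157099,  1.60362215,  0.00601478,
        1.07137988, -0.05629498]), 'joint_vel': array([-0.00101242,  0.00077538,  0.00018438,  0.0008619 ,  0.00163946,
        0.00135433,  0.00018251]), 'joint_efforts': array([ 2.26514167e-04, -5.20572639e+01, -1.20180234e-02, -2.43745619e+01,
       -5.65494003e-02,  1.72767596e-02,  1.64936264e-04]), 'tcp_pos': array([ 0.21576577, -0.61253089,  0.21364452]), 'tool_rot': array([ 9.85690339e-01,  1.68563911e-01, -2.20581774e-04, -8.45380957e-04]), 'contact_force': array([ 0.38001471,  0.62343925, -0.45157426]), 'torque': array([-0.02057012, -0.01307829,  0.02934683]), 'grip_width': 1.0047256383218324}
side {'K': [[422.1404262977392, 0.0, 325.2209683261339], [0.0, 422.1404262977392, 199.1385236513947], [0.0, 0.0, 1.0]], 'dist_coeffs': [0.0353214818409624, 0.0, 0.0, 0.0, 0.0], 'extrinsics': [[-0.8443641545547852, -0.4035296139381841, 0.35243868286254176, -0.012114651540759289], [-0.5356328019601675, 0.6506633252285547, -0.538270135403052, 0.7613975126546341], [-0.012110985396865736, 
[... 342 characters left out ...]
0.1395843455252206], [-0.9998393415951518, -0.014148921679724551, 0.011004499710317963, 0.00624297379894512], [-0.008536841062407258, -0.16395013881335108, -0.9864316876133685, 1.8977415329892278], [0.0, 0.0, 0.0, 1.0]]}
wrist {'K': [[302.7846207381175, 0.0, 322.2936111468795], [0.0, 302.7846207381175, 198.9473146919492], [0.0, 0.0, 1.0]], 'dist_coeffs': [-0.05687710051382215, 0.0, 0.0, 0.0, 0.0], 'mount': [[0.0001157188991355989, -0.9601445966839288, -0.2795037389155818, 0.0795847923895575], [0.9999999907025022, 9.094357399103415e-05, 0.00010160836130234901, -0.000730732433654957], [-7.213965012163745e-05, -0.2795037480749045, 0.960144598280878, -0.16969296128313188], [0.0, 0.0, 0.0, 1.0]]}
```

View pics/side0.png

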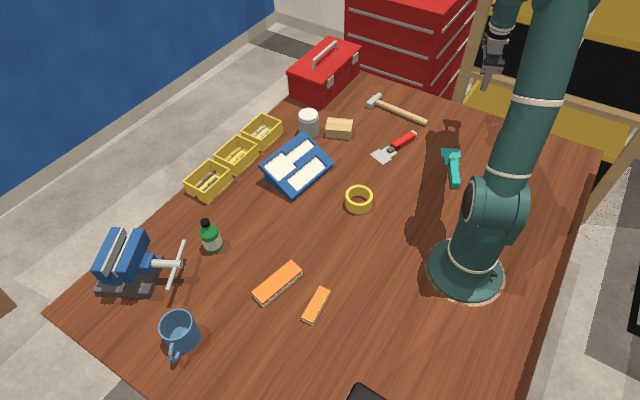

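View pics/top0.png

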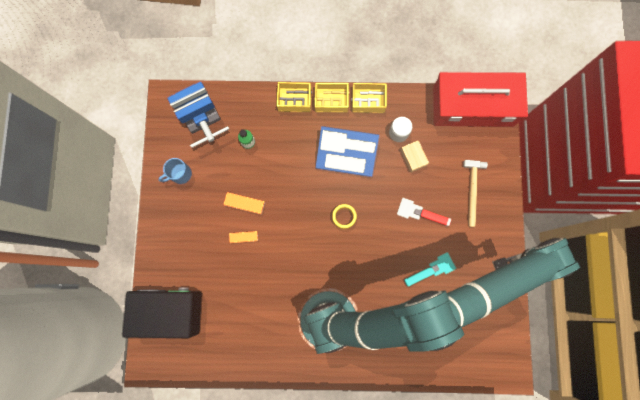

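View pics/wrist0.png

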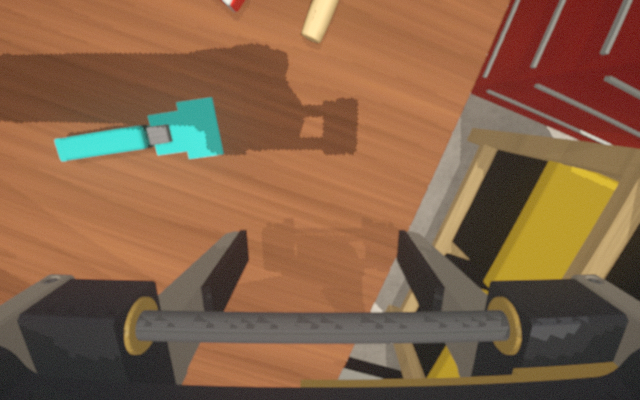

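The side and top views show the stone candidates: larger orange block at top (244,203) / side (277,283), smaller one at top (243,237) / side (316,305). The scraper candidates are red at top (425,213) / side (395,147), and turquoise at top (430,270), also in the wrist view. By the description I choose the larger block and the red scraper. I'll check these in crops.

```bash
python3 - <<'E'
import cv2,numpy as np
t=cv2.imread('pics/top0.png');s=cv2.imread('pics/side0.png')
def c(im,x,y,w,h,k,n): cv2.imwrite(n,cv2.resize(im[y:y+h,x:x+w],None,fx=k,fy=k,interpolation=cv2.INTER_CUBIC))
c(t,210,185,80,60,10,'pics/c_stone.png')
c(t,305,120,80,60,10,'pics/c_tray.png')
c(t,385,185,80,60,10,'pics/c_scr.png')
c(s,240,125,100,75,8,'pics/c_strays.png')
c(s,240,250,100,75,8,'pics/c_sstone.png')
c(s,355,115,80,60,10,'pics/c_sscr.png')
E
```

```text
(no output)
```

View pics/c_stone.png

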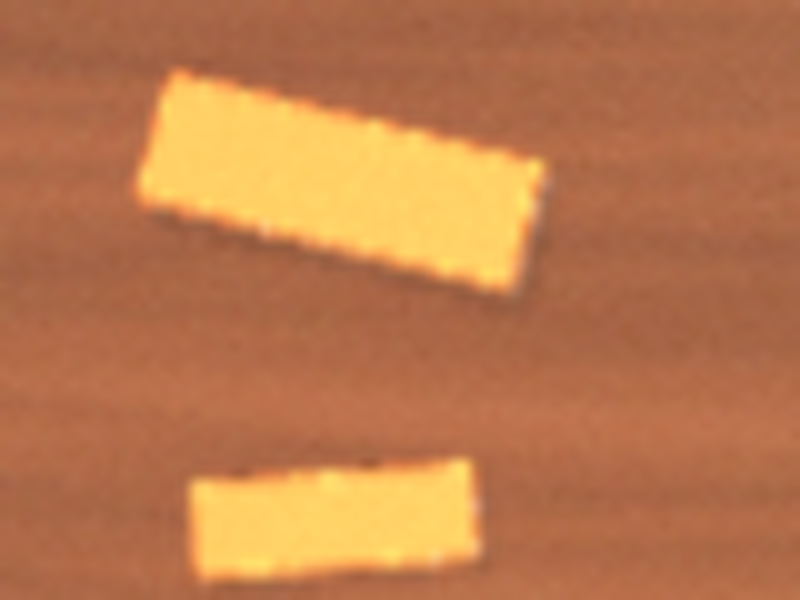

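View pics/c_tray.png

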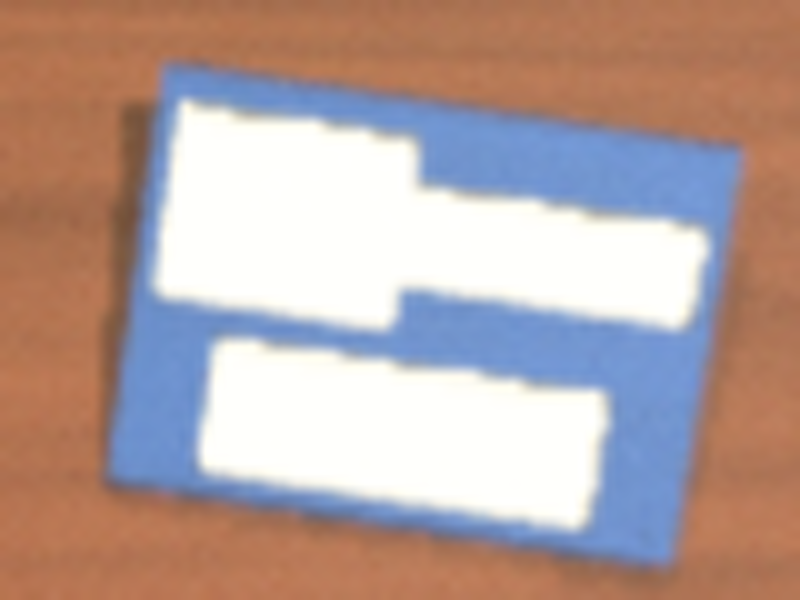

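View pics/c_scr.png

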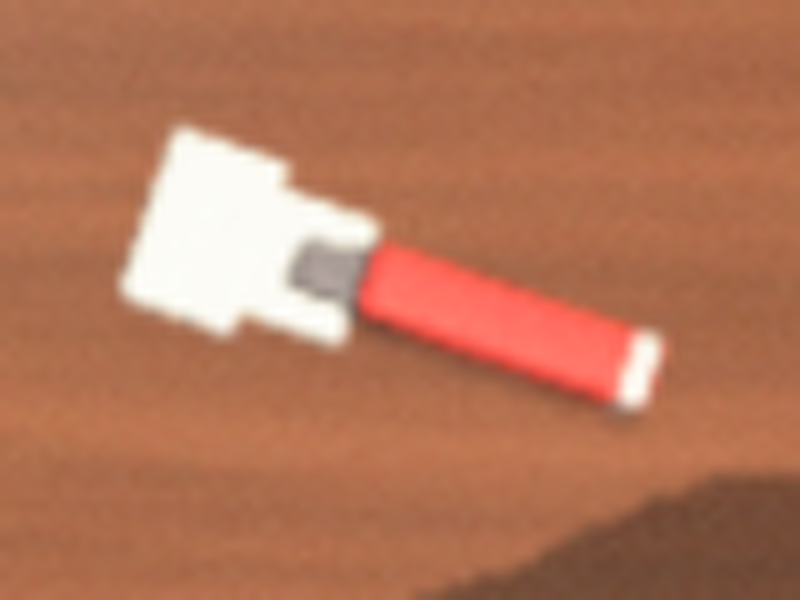

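View pics/c_strays.png

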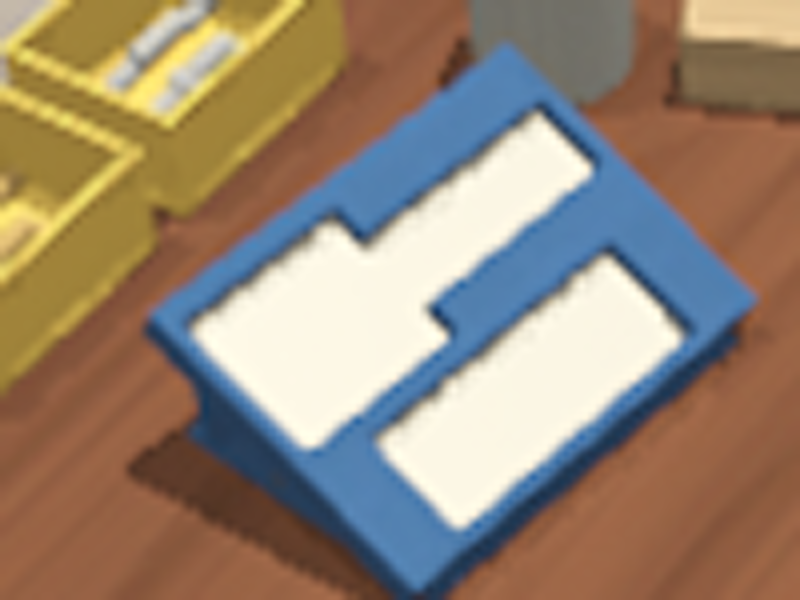

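View pics/c_sstone.png

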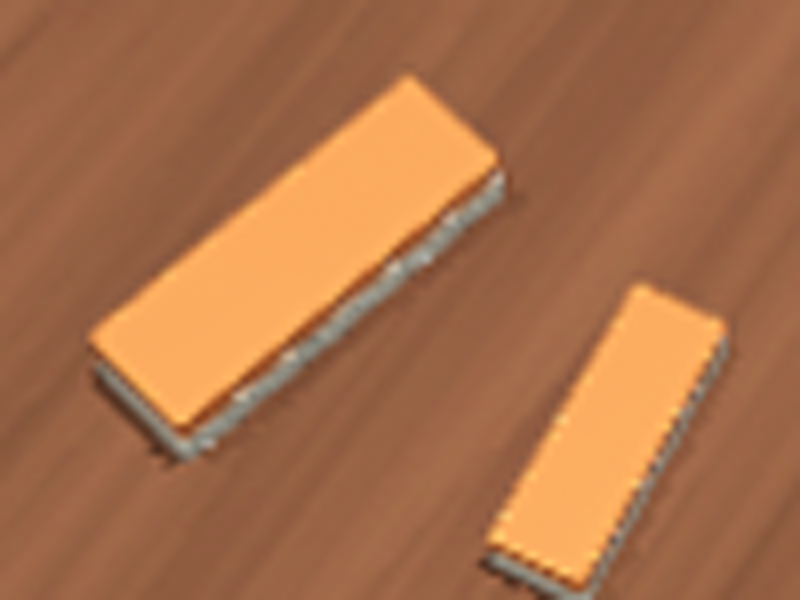

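View pics/c_sscr.png

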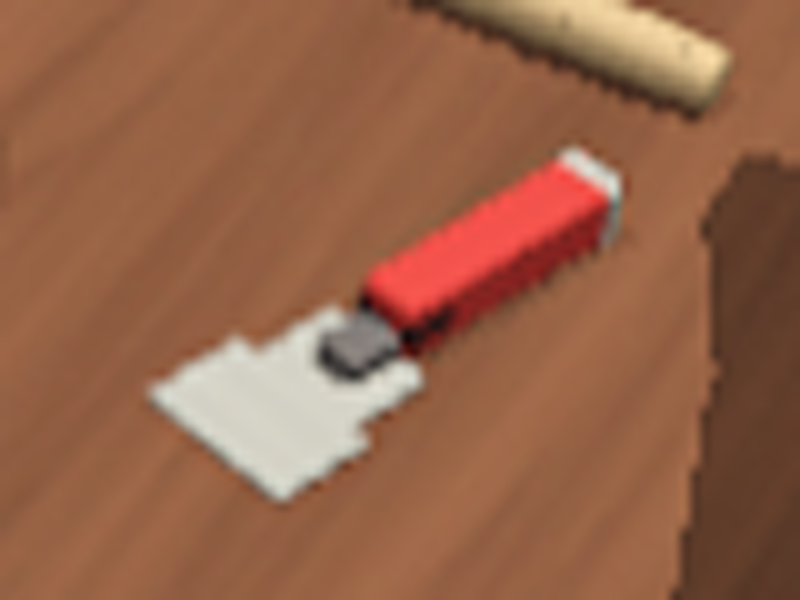

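The crops confirm it: the larger stone is at top (244,203), about 38x13 px against 28x10 px for the smaller, and the scraper is the red-handled one, with its blade pointing left (+y) in the top picture. The tray's wide T end is also at the left. Next I fit the poses.

```bash
cat > h.py <<'E'
import numpy as np,cv2
from scipy.spatial.transform import Rotation as R
from scipy.optimize import least_squares
from bench import ctrl
def ext(name,st=None):
    m=ctrl.camera_model(name)
    if 'extrinsics' in m: E=np.array(m['extrinsics'])
    else:
        T=np.eye(4);T[:3,:3]=R.from_quat(st['tool_rot']).as_matrix();T[:3,3]=st['tcp_pos'];E=T@np.array(m['mount'])
    return np.array(m['K']),np.array(m['dist_coeffs']),E
def proj(P,cam):
    K,d,E=cam;I=np.linalg.inv(E)
    return cv2.projectPoints(np.asarray(P,float).reshape(-1,3),cv2.Rodrigues(I[:3,:3])[0],I[:3,3],K,d)[0].reshape(-1,2)
def crop(pts,x,y,k): return (np.array(pts,float)+.5)/k-.5+[x,y]
def flatR(yaw): return R.from_euler('z',yaw)
def trayR(yaw): return R.from_euler('z',yaw)*R.from_euler('y',-25,degrees=True)
def fit(obs,Rf,z,x0):
    """obs: list of (cam,px,pts_local)"""
    f=lambda p:np.concatenate([(proj(Rf(p[2]).apply(L)+[p[0],p[1],z],c)-px).ravel() for c,px,L in obs])
    r=least_squares(f,x0,loss='soft_l1');return r.x,f(r.x).reshape(-1,2)
STONE=np.array([[75,25,28],[-75,25,28],[-75,-25,28],[75,-25,28]])/1e3
TRAY=np.array([[81.5,112,10],[81.5,-112,10],[-81.5,-112,10],[-81.5,112,10]])/1e3
def vis(cam,img,pts,col=(0,0,255)):
    for p in proj(pts,cam): cv2.circle(img,tuple(int(round(v)) for v in p),2,col,-1)
E
python3 - <<'E'
from h import *
t=ext('top');s=ext('side')
np.set_printoptions(precision=4,suppress=True)
st_t=crop([(175,70),(547,160),(517,293),(138,203)],210,185,10)
st_s=crop([(90,338),(410,73),(498,158),(182,428)],240,250,8)
L=np.array([STONE[i] for i in (0,1,2,3)])
# top order: far-left, far-right, near-right, near-left ; x axis ~ +Y (left): yaw~pi/2 => local y = -X (near)
L=np.array([[75,-25,28],[-75,-25,28],[-75,25,28],[75,25,28]])/1e3
def rep(n,f,z,x0,a,b,La,Lb):
    print(n)
    for o in ([(t,a,La)],[(s,b,Lb)],[(t,a,La),(s,b,Lb)]):
        x,r=fit(o,f,z,x0);print(x,np.degrees(x[2]),'rms',np.sqrt((r**2).mean()))
    print(r)
rep('stone',flatR,0,[.5,.2,1.5],st_t,st_s,L,L)
tr_t=crop([(165,63),(743,148),(672,570),(107,485)],305,120,10)
tr_s=crop([(150,325),(508,42),(755,298),(418,595)],240,125,8)
rep('tray',trayR,.048,[.7,0,0],tr_t,tr_s,TRAY,TRAY)
S=np.array([[100,-35,3],[100,35,3],[55,-35,3],[55,35,3],[15,-25,3],[15,25,3],[-100,-14,28],[-100,14,28],[15,-14,28]])/1e3
sc_t=crop([(180,125),(120,293),(288,165),(225,338),(380,220),(345,345),(660,335),(645,410),(390,243)],385,185,10)
sc_s=crop([(150,393),(283,500),(237,338),(368,435),(335,310),(422,382),(570,148),(620,190),(368,275)],355,115,10)
rep('scr',flatR,0,[.5,-.2,1.5],sc_t,sc_s,S,S)
E
```

```text
stone
[0.4383 0.3322 1.3509] 77.400399323493 rms 0.3450268504368358
[0.4378 0.3346 1.3526] 77.49698875003725 rms 0.16941051713700225
[0.4381 0.3337 1.352 ] 77.46540606286132 rms 0.3668216250639397
[[-0.4667  0.6304]
 [-0.3176  0.4185]
 [-0.5758 -0.458 ]
 [-0.1754 -0.3166]
 [ 0.1573 -0.4756]
 [-0.1274 -0.0634]
 [ 0.3479 -0.405 ]
 [ 0.0286 -0.18  ]]
tray
[ 0.6449 -0.0636 -0.1394] -7.985756963008514 rms 0.34400695229801925
[ 0.6431 -0.0615 -0.1288] -7.382501388599717 rms 0.37642001110468315
[ 0.6441 -0.0629 -0.1348] -7.7226602679515635 rms 0.44276099770958116
[[-0.3739  0.7596]
 [-0.2587  0.5297]
 [ 0.0037 -0.421 ]
 [-0.01   -0.1664]
 [-0.0822 -1.2108]
 [-0.2871  0.1986]
 [ 0.2601  0.0554]
 [-0.0014 -0.4495]]
scr
[ 0.4072 -0.3684  1.2408] 71.09144413841352 rms 0.44112177266321073
[ 0.4066 -0.3676  1.2472] 71.46171381823102 rms 0.4515118260257445
[ 0.407  -0.3682  1.2438] 71.26519287308504 rms 0.4568052480860352
[[-0.2737  0.3615]
 [ 0.1323  0.2133]
 [-0.1126  0.1485]
 [ 0.6431 -0.449 ]
 [-0.3153  0.4077]
 [-0.7438 -0.1293]
 [ 0.8021  0.524 ]
 [ 0.1285 -0.1347]
 [-0.9394 -0.2169]
 [-0.1709  0.0608]
 [-0.3983 -0.3339]
 [-0.0639  0.2485]
 [-0.0344  0.6162]
 [-0.3474 -0.1963]
 [ 0.3634 -0.3517]
 [ 0.4468 -0.4285]
 [ 0.8351 -0.905 ]
 [-0.8942 -0.1094]]
```

Both cameras agree to about 2 mm. Stone: (0.438, 0.334), yaw 77.5°. Tray: (0.644, -0.063), yaw -7.7°. Scraper: (0.407, -0.368), yaw 71.3°. I'll go past the tray on the way to the stone for a closer wrist view.

```bash
cat >> h.py <<'E'
def rows(N,p1,R1,p0=None,R0=None):
    """N identical rows (shift then turn, tool axes) from the pose to target"""
    s=ctrl.observe()
    p0=s['tcp_pos'] if p0 is None else p0
    R0=R.from_quat(s['tool_rot']) if R0 is None else R0
    w=(R0.inv()*R1).as_rotvec()/N
    A=sum(R.from_rotvec(w*i).as_matrix() for i in range(N))
    t=np.linalg.solve(A,R0.inv().apply(np.asarray(p1)-p0))*100
    print(N,'rows: cm',np.round(t,2),'|',round(np.linalg.norm(t),2),' rad',np.round(w,4))
    return t,w
def down(yang): # tool down with y axis at world angle yang (rad)
    y=np.array([np.cos(yang),np.sin(yang),0]);z=np.array([0,0,-1.]);return R.from_matrix(np.c_[np.cross(y,z),y,z])
def intray(yaw): # tool along -tray z, y along tray x
    return trayR(yaw)*R.from_matrix(np.c_[[0,1,0],[1,0,0],[0,0,-1]])
def shot(name,fn):
    s=ctrl.observe();im=ctrl.grab_frame(name)[...,::-1].copy();cv2.imwrite(fn,im);return s,im
np.set_printoptions(precision=4,suppress=True)
E
python3 - <<'E'
from h import *
rows(24,[.60,-.14,.25],down(-.135))
E
```

```text
24 rows: cm [ 2.67 -0.06 -0.15] | 2.67  rad [-0.0001 -0.     -0.0457]
```

>>> {"name": "play_rows", "arguments": {
  "commands": [
    [[1,2.67,-0.06,-0.15,0,0,-0.0457],[1,2.67,-0.06,-0.15,0,0,-0.0457],[1,2.67,-0.06,-0.15,0,0,-0.0457],[1,2.67,-0.06,-0.15,0,0,-0.0457],[1,2.67,-0.06,-0.15,0,0,-0.0457],[1,2.67,-0.06,-0.15,0,0,-0.0457],[1,2.67,-0.06,-0.15,0,0,-0.0457],[1,2.67,-0.06,-0.15,0,0,-0.0457],[1,2.67,-0.06,-0.15,0,0,-0.0457],[1,2.67,-0.06,-0.15,0,0,-0.0457],[1,2.67,-0.06,-0.15,0,0,-0.0457],[1,2.67,-0.06,-0.15,0,0,-0.0457]]
  ]
}}

```text
time_s: 1.15
tcp_pos: [0.4757, -0.4301, 0.2323]
tool_rot: [0.903, 0.43, -0.0, -0.0]
contact_force: [0.7, -0.6, 0.2]
grip_width: 1.0
```

>>> {"name": "play_rows", "arguments": {
  "commands": [
    [[1,2.67,-0.06,-0.15,0,0,-0.0457],[1,2.67,-0.06,-0.15,0,0,-0.0457],[1,2.67,-0.06,-0.15,0,0,-0.0457],[1,2.67,-0.06,-0.15,0,0,-0.0457],[1,2.67,-0.06,-0.15,0,0,-0.0457],[1,2.67,-0.06,-0.15,0,0,-0.0457],[1,2.67,-0.06,-0.15,0,0,-0.0457],[1,2.67,-0.06,-0.15,0,0,-0.0457],[1,2.67,-0.06,-0.15,0,0,-0.0457],[1,2.67,-0.06,-0.15,0,0,-0.0457],[1,2.67,-0.06,-0.15,0,0,-0.0457],[1,2.67,-0.06,-0.15,0,0,-0.0457]]
  ]
}}

```text
time_s: 2.15
tcp_pos: [0.6012, -0.1396, 0.2503]
tool_rot: [0.753, 0.659, -0.0, -0.0]
contact_force: [0.6, -0.6, -0.9]
grip_width: 1.002
```

>>> {"name": "play_rows", "arguments": {
  "commands": [
    [[1,0,0,0,0,0,0],[1,0,0,0,0,0,0],[1,0,0,0,0,0,0],[1,0,0,0,0,0,0]]
  ]
}}

```text
time_s: 2.48
tcp_pos: [0.6007, -0.1426, 0.2502]
tool_rot: [0.754, 0.657, -0.001, 0.0]
contact_force: [-0.5, -0.2, -0.2]
grip_width: 0.998
```

```bash
python3 - <<'E'
from h import *
s,im=shot('wrist','pics/w1.png');print(s['time_s'],s['tcp_pos'],s['tool_rot'],down(-.135).as_quat())
c=ext('wrist',s)
vis(c,im,trayR(-.1348).apply(TRAY)+[.6441,-.0629,.048])
cv2.imwrite('pics/w1v.png',im)
E
```

```text
2.4833 [ 0.6007 -0.1426  0.2502] [ 0.7541  0.6567 -0.0005  0.    ] [0.7532 0.6578 0.     0.    ]
```

View pics/w1v.png

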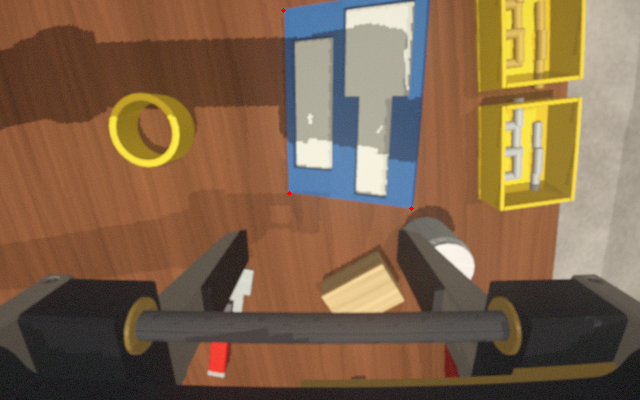

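The wrist view shows the tray with its corners at about (284,10), (290,194) and (411,208); the projected fit lies within 1–2 px. I'll zoom in to refine.

```bash
python3 - <<'E'
from h import *
im=cv2.imread('pics/w1.png')
cv2.imwrite('pics/w1c.png',cv2.resize(im[0:220,275:435],None,fx=2.7,fy=2.7,interpolation=cv2.INTER_CUBIC))
a=cv2.resize(im[180:220,280:340],None,fx=6,fy=6,interpolation=cv2.INTER_CUBIC);b=cv2.resize(im[180:220,380:440],None,fx=6,fy=6,interpolation=cv2.INTER_CUBIC)
c=cv2.resize(im[0:40,270:330],None,fx=6,fy=6,interpolation=cv2.INTER_CUBIC);d=cv2.resize(im[0:40,390:450],None,fx=6,fy=6,interpolation=cv2.INTER_CUBIC)
cv2.imwrite('pics/w1d.png',np.vstack([np.hstack([c,d]),np.hstack([a,b])]))
E
```

```text
(no output)
```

View pics/w1d.png

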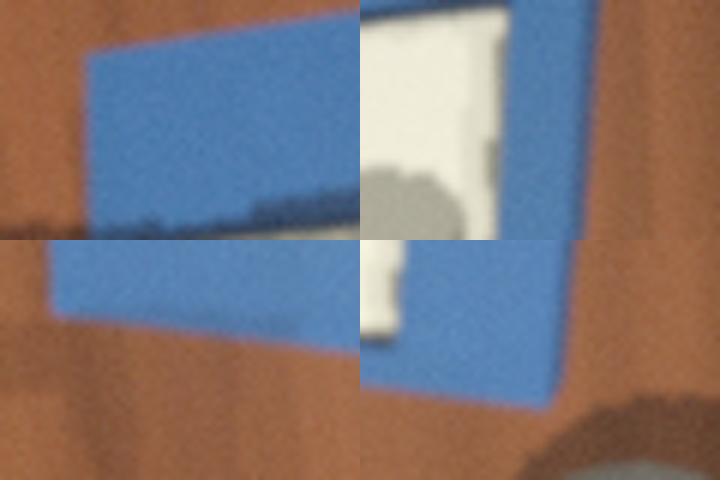

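```bash
python3 - <<'E'
from h import *
for i in range(3):print(ctrl.observe()['tcp_pos'],ctrl.observe()['joint_pos'])
E
```

```text
[ 0.6007 -0.1425  0.2502] [ 0.489   0.4199 -0.4138  1.6277  0.1828  1.133  -0.1086]
[ 0.6007 -0.1425  0.2502] [ 0.489   0.4199 -0.4138  1.6277  0.1828  1.133  -0.1086]
[ 0.6007 -0.1425  0.2502] [ 0.489   0.4199 -0.4138  1.6277  0.1828  1.133  -0.1086]
```

```bash
python3 - <<'E'
from h import *
q=ctrl.observe();q=dict(q);q['tcp_pos']=np.array([ 0.6007,-0.1426,0.2502]);q['tool_rot']=[0.7541,0.6567,-0.0005,0]
w=ext('wrist',q);t=ext('top');s=ext('side')
px=np.array([crop([(85,54)],270,0,6)[0],crop([(50,317-240)],280,180,6)[0],crop([(550-360,410-240)],380,180,6)[0]])
L=TRAY[[3,2,1]]
tr_t=crop([(165,63),(743,148),(672,570),(107,485)],305,120,10)
tr_s=crop([(508,42),(755,298),(418,595)],240,125,8)
for o in ([(w,px,L)],[(w,px,L),(t,tr_t,TRAY),(s,tr_s,TRAY[1:])]):
    x,r=fit(o,trayR,.048,[.644,-.063,-.135]);print(x,np.degrees(x[2]));print(r)
rows(26,[.40,.27,.25],down(np.radians(77.46-90)))
E
```

```text
[ 0.6443 -0.0621 -0.1403] -8.037102695330528
[[-0.0625  0.1604]
 [ 0.4323 -0.3489]
 [-0.285   0.0739]]
[ 0.6443 -0.0623 -0.14  ] -8.021985659944123
[[-0.0527  0.366 ]
 [ 0.4852 -0.1896]
 [-0.242   0.2277]
 [-0.4128  0.5781]
 [-0.3427  0.6393]
 [-0.274  -0.3416]
 [-0.2414 -0.3747]
 [-0.2373  0.2904]
 [ 0.1807  0.2715]
 [-0.3629 -0.3694]]
26 rows: cm [ 1.43 -1.04  0.  ] | 1.76  rad [-0.      0.      0.0031]
```

```bash
python3 - <<'E'
from h import *
rows(20,[.42,.25,.22],down(np.radians(77.46-90)))
E
```

```text
20 rows: cm [ 1.77 -1.23  0.15] | 2.17  rad [-0.     0.     0.004]
```

>>> {"name": "play_rows", "arguments": {
  "commands": [
    [[1,1.77,-1.23,0.15,0,0,0.004],[1,1.77,-1.23,0.15,0,0,0.004],[1,1.77,-1.23,0.15,0,0,0.004],[1,1.77,-1.23,0.15,0,0,0.004],[1,1.77,-1.23,0.15,0,0,0.004],[1,1.77,-1.23,0.15,0,0,0.004],[1,1.77,-1.23,0.15,0,0,0.004],[1,1.77,-1.23,0.15,0,0,0.004],[1,1.77,-1.23,0.15,0,0,0.004],[1,1.77,-1.23,0.15,0,0,0.004]]
  ]
}}

```text
time_s: 3.37
tcp_pos: [0.5062, 0.0525, 0.2355]
tool_rot: [0.767, 0.641, -0.0, 0.0]
contact_force: [-0.3, -0.0, -0.0]
grip_width: 1.002
```

>>> {"name": "play_rows", "arguments": {
  "commands": [
    [[1,1.77,-1.23,0.15,0,0,0.004],[1,1.77,-1.23,0.15,0,0,0.004],[1,1.77,-1.23,0.15,0,0,0.004],[1,1.77,-1.23,0.15,0,0,0.004],[1,1.77,-1.23,0.15,0,0,0.004],[1,1.77,-1.23,0.15,0,0,0.004],[1,1.77,-1.23,0.15,0,0,0.004],[1,1.77,-1.23,0.15,0,0,0.004],[1,1.77,-1.23,0.15,0,0,0.004],[1,1.77,-1.23,0.15,0,0,0.004],[1,0,0,0,0,0,0],[1,0,0,0,0,0,0]]
  ]
}}

```text
time_s: 4.37
tcp_pos: [0.4199, 0.2501, 0.2205]
tool_rot: [0.779, 0.627, -0.0, 0.0]
contact_force: [-0.1, -0.7, -0.9]
grip_width: 1.0
```

>>> {"name": "play_rows", "arguments": {
  "commands": [
    [[1,0,0,0,0,0,0],[1,0,0,0,0,0,0]]
  ]
}}

```text
time_s: 4.53
tcp_pos: [0.4207, 0.2487, 0.2205]
tool_rot: [0.78, 0.626, -0.0, 0.0]
contact_force: [-0.6, -0.4, -0.4]
grip_width: 1.0
```

```bash
python3 - <<'E'
from h import *
s,im=shot('wrist','pics/w2.png');print(s['time_s'],repr(s['tcp_pos']),repr(s['tool_rot']),s['joint_vel'])
c=ext('wrist',s)
P=flatR(1.352).apply(STONE)+[.4381,.3337,0];p=proj(P,c);print(p)
vis(c,im,P)
x,y=p.min(0)-15;X,Y=p.max(0)+15;x,y=int(x),int(max(y,0));k=3.2
print(x,y);cv2.imwrite('pics/w2c.png',cv2.resize(im[y:int(Y),x:int(X)],None,fx=4,fy=4,interpolation=cv2.INTER_CUBIC)[:600])
E
```

```text
4.5333 array([0.4207, 0.2487, 0.2205]) array([ 0.7798,  0.626 , -0.0002,  0.0003]) [ 0.0004 -0.0011 -0.003  -0.0013 -0.0037 -0.0009 -0.0039]
[[298.0949  34.2271]
 [300.3798 169.3339]
 [341.6279 169.3768]
 [343.874   34.2451]]
283 19
```

View pics/w2c.png

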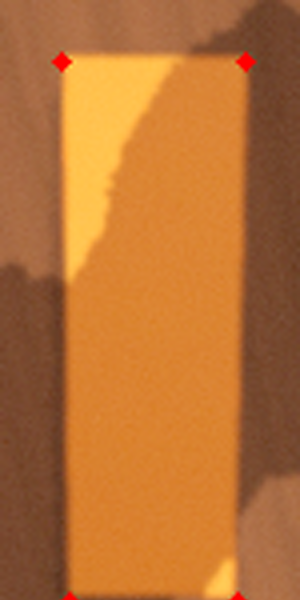

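```bash
python3 - <<'E'
from h import *
im=cv2.imread('pics/w2.png')
a=[cv2.resize(im[y:y+40,x:x+60],None,fx=6,fy=6,interpolation=cv2.INTER_CUBIC) for x,y in ((270,15),(315,15),(270,150),(315,150))]
cv2.imwrite('pics/w2d.png',np.vstack([np.hstack(a[:2]),np.hstack(a[2:])]))
E
```

```text
(no output)
```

View pics/w2d.png

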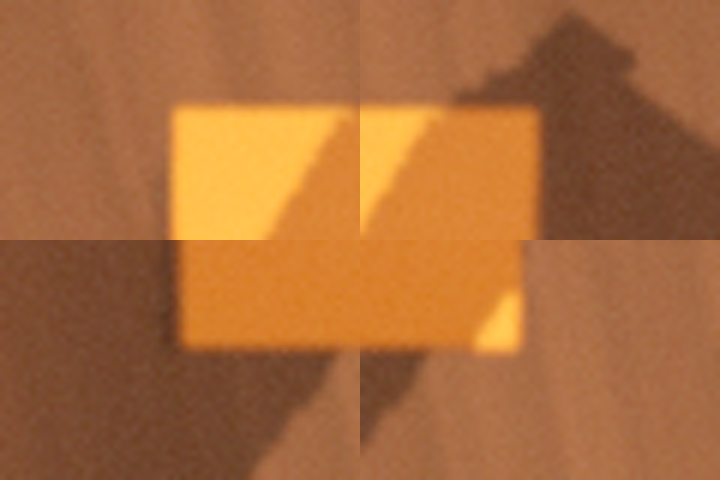

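```bash
python3 - <<'E'
from h import *
q={'tcp_pos':np.array([0.4207, 0.2487, 0.2205]),'tool_rot':[ 0.7798,  0.626 , -0.0002,  0.0003]}
w=ext('wrist',q);t=ext('top');s=ext('side')
px=np.array([crop([(170,103)],270,15,6)[0],crop([(179,350-240)],270,150,6)[0],crop([(523-360,353-240)],315,150,6)[0],crop([(541-360,104)],315,15,6)[0]])
st_t=crop([(175,70),(547,160),(517,293),(138,203)],210,185,10)
st_s=crop([(90,338),(410,73),(498,158),(182,428)],240,250,8)
L=np.array([[75,-25,28],[-75,-25,28],[-75,25,28],[75,25,28]])/1e3
for o in ([(w,px,STONE)],[(w,px,STONE),(t,st_t,L),(s,st_s,L)]):
    x,r=fit(o,flatR,0,[.438,.333,1.352]);print(x,np.degrees(x[2]));print(r[:4])
rows(10,[x[0],x[1],.080],down(x[2]-np.pi/2))
rows(10,[x[0],x[1],.0155],down(x[2]-np.pi/2),np.array([x[0],x[1],.080]),down(x[2]-np.pi/2))
E
```

```text
[0.4384 0.3358 1.3462] 77.13224163938781
[[ 0.4936  0.3007]
 [ 0.5157 -0.3823]
 [-0.508  -0.6003]
 [-0.5001  0.4443]]
[0.4383 0.3353 1.3472] 77.18822614767443
[[ 0.4255  0.7485]
 [ 0.5766 -0.0116]
 [-0.4599 -0.2694]
 [-0.5804  0.8431]]
10 rows: cm [ 0.88 -0.02  1.4 ] | 1.66  rad [0.     0.0001 0.0006]
10 rows: cm [0.   0.   0.64] | 0.64  rad [0. 0. 0.]
```

>>> {"name": "play_rows", "arguments": {
  "commands": [
    [[1,0.88,-0.02,1.4,0,0,0.0006],[1,0.88,-0.02,1.4,0,0,0.0006],[1,0.88,-0.02,1.4,0,0,0.0006],[1,0.88,-0.02,1.4,0,0,0.0006],[1,0.88,-0.02,1.4,0,0,0.0006],[1,0.88,-0.02,1.4,0,0,0.0006],[1,0.88,-0.02,1.4,0,0,0.0006],[1,0.88,-0.02,1.4,0,0,0.0006],[1,0.88,-0.02,1.4,0,0,0.0006],[1,0.88,-0.02,1.4,0,0,0.0006],[1,0,0,0,0,0,0]]
  ]
}}

```text
time_s: 5.5
tcp_pos: [0.4364, 0.3361, 0.0782]
tool_rot: [0.781, 0.625, -0.002, -0.0]
contact_force: [-1.1, 0.1, 0.8]
grip_width: 1.001
```

>>> {"name": "play_rows", "arguments": {
  "commands": [
    [[1,0,0,1,0,0,0],[1,0,0,1,0,0,0],[1,0,0,1,0,0,0],[1,0,0,1,0,0,0],[1,0,0,1,0,0,0],[1,0,0,0,0,0,0],[1,0,0,0,0,0,0]]
  ]
}}

```text
time_s: 6.08
tcp_pos: [0.4365, 0.3362, 0.0299]
tool_rot: [0.781, 0.625, -0.001, -0.0]
contact_force: [0.1, 0.7, 0.8]
grip_width: 1.0
```

```bash
python3 - <<'E'
from h import *
s=ctrl.observe();print(s['tcp_pos'])
rows(3,[.4383,.3355,.0155],down(1.3465-np.pi/2))
E
```

```text
[0.4365 0.3362 0.0299]
3 rows: cm [-0.01  0.06  0.48] | 0.48  rad [-0.0003  0.0004  0.001 ]
```

>>> {"name": "play_rows", "arguments": {
  "commands": [
    [[1,-0.01,0.06,0.48,0,0,0],[1,-0.01,0.06,0.48,0,0,0],[1,-0.01,0.06,0.48,0,0,0],[1,0,0,0,0,0,0],[1,0,0,0,0,0,0],[1,0,0,0,0,0,0]]
  ]
}}

```text
time_s: 6.58
tcp_pos: [0.4386, 0.336, 0.0162]
tool_rot: [0.781, 0.625, 0.0, -0.0]
contact_force: [-0.7, 0.4, -0.1]
grip_width: 1.003
```

>>> {"name": "play_rows", "arguments": {
  "commands": [
    [[0.3,0,0,0,0,0,0],[0.3,0,0,0,0,0,0],[0.3,0,0,0,0,0,0],[0.3,0,0,0,0,0,0],[0.3,0,0,0,0,0,0],[0.3,0,0,0,0,0,0],[0.3,0,0,0,0,0,0],[0.3,0,0,0,0,0,0]]
  ],
  "newtons": 45
}}

```text
time_s: 7.25
tcp_pos: [0.4386, 0.3359, 0.0162]
tool_rot: [0.781, 0.625, -0.0, -0.0]
contact_force: [0.2, 0.3, 1.1]
grip_width: 0.539
```

>>> {"name": "play_rows", "arguments": {
  "commands": [
    [[0.3,0,0,-0.5,0,0,0],[0.3,0,0,-1,0,0,0],[0.3,0,0,-2,0,0,0],[0.3,0,0,-2.5,0,0,0],[0.3,0,0,-2.5,0,0,0],[0.3,0,0,-2.5,0,0,0],[0.3,0,0,-2.5,0,0,0],[0.3,0,0,-2.5,0,0,0],[0.3,0,0,-2,0,0,0],[0.3,0,0,-1,0,0,0],[0.3,0,0,0,0,0,0],[0.3,0,0,0,0,0,0]]
  ]
}}

```text
time_s: 8.25
tcp_pos: [0.4383, 0.3353, 0.2058]
tool_rot: [0.781, 0.625, -0.0, 0.0]
contact_force: [0.1, -0.3, -6.3]
grip_width: 0.538
```

```bash
python3 - <<'E'
from h import *
s,im=shot('wrist','pics/w3.png');print(s['time_s'],repr(s['tcp_pos']),repr(s['tool_rot']),s['contact_force'],s['torque'],s['grip_width'])
Rt=R.from_quat(s['tool_rot']);c=ext('wrist',s)
# expected stone corners in tool frame (stone x = tool x, z=-)
C=np.array([[75,25],[-75,25],[-75,-25],[75,-25]])/1e3
P=np.array([[a,b,-(.028-.0162)] for a,b in C]);print(proj(Rt.apply(P)+s['tcp_pos'],c))
vis(c,im,Rt.apply(P)+s['tcp_pos'])
cv2.imwrite('pics/w3v.png',im)
E
```

```text
8.25 array([0.4383, 0.3353, 0.2058]) array([ 0.7809,  0.6247, -0.0003,  0.0002]) [ 0.114  -0.3081 -6.2868] [-0.0518 -0.0345  0.0137] 0.5381834092032773
[[370.932  121.1542]
 [359.9976 358.7045]
 [283.6143 358.6074]
 [272.475  121.1438]]
```

View pics/w3v.png

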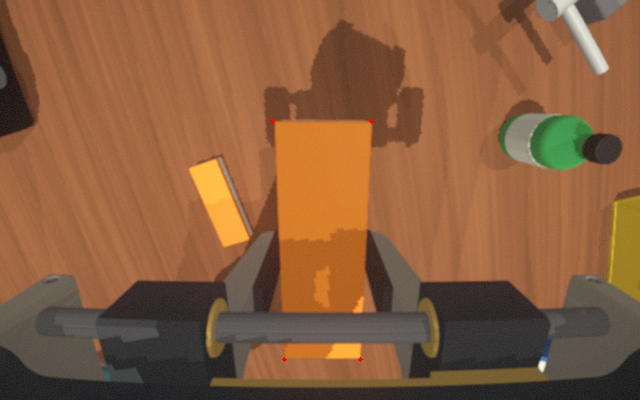

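The stone is held centred; its corners sit within about 1 mm of the prediction, and the load is about 6.3 N. Now the carry, with the turn to the tray's slope.

```bash
cat >> h.py <<'E'
TR=np.array([.6443,-.0622,.048]);TY=-.14
def tp(x,y,z): return TR+trayR(TY).apply([x,y,z])
E
python3 - <<'E'
from h import *
print(tp(-.046,0,.0162),tp(-.046,0,.1362))
p=tp(-.046,0,.1162);print(p)
rows(24,p,intray(TY))
# path preview
t,w=rows(24,p,intray(TY));s=ctrl.observe();P=s['tcp_pos'].copy();Q=R.from_quat(s['tool_rot'])
for i in range(24):
    P=P+Q.apply(t/100);Q=Q*R.from_rotvec(w)
    if i%4==3: print(P,Q.as_matrix()[:,2])
E
```

```text
[ 0.5962 -0.0554  0.0432] [ 0.546  -0.0484  0.152 ]
[ 0.5544 -0.0495  0.1339]
24 rows: cm [-1.49  0.7   0.45] | 1.7  rad [-0.0182  0.0008 -0.0033]
24 rows: cm [-1.49  0.7   0.45] | 1.7  rad [-0.0182  0.0008 -0.0033]
[0.4528 0.2707 0.1877] [ 0.0701 -0.014  -0.9974]
[0.4696 0.2064 0.1725] [ 0.1418 -0.0253 -0.9896]
[0.4884 0.1422 0.1594] [ 0.2128 -0.0355 -0.9764]
[0.5089 0.0781 0.1485] [ 0.2829 -0.0445 -0.9581]
[0.531  0.0142 0.14  ] [ 0.3516 -0.0524 -0.9347]
[ 0.5544 -0.0495  0.1339] [ 0.4185 -0.059  -0.9063]
```

>>> {"name": "play_rows", "arguments": {
  "commands": [
    [[0.3,-1.49,0.7,0.45,-0.0182,0.0008,-0.0033],[0.3,-1.49,0.7,0.45,-0.0182,0.0008,-0.0033],[0.3,-1.49,0.7,0.45,-0.0182,0.0008,-0.0033],[0.3,-1.49,0.7,0.45,-0.0182,0.0008,-0.0033],[0.3,-1.49,0.7,0.45,-0.0182,0.0008,-0.0033],[0.3,-1.49,0.7,0.45,-0.0182,0.0008,-0.0033],[0.3,-1.49,0.7,0.45,-0.0182,0.0008,-0.0033],[0.3,-1.49,0.7,0.45,-0.0182,0.0008,-0.0033],[0.3,-1.49,0.7,0.45,-0.0182,0.0008,-0.0033],[0.3,-1.49,0.7,0.45,-0.0182,0.0008,-0.0033],[0.3,-1.49,0.7,0.45,-0.0182,0.0008,-0.0033],[0.3,-1.49,0.7,0.45,-0.0182,0.0008,-0.0033]]
  ]
}}

```text
time_s: 9.3
tcp_pos: [0.4881, 0.1418, 0.1583]
tool_rot: [0.764, 0.637, 0.07, 0.081]
contact_force: [0.0, 0.1, -5.7]
grip_width: 0.539
```

>>> {"name": "play_rows", "arguments": {
  "commands": [
    [[0.3,-1.49,0.7,0.45,-0.0182,0.0008,-0.0033],[0.3,-1.49,0.7,0.45,-0.0182,0.0008,-0.0033],[0.3,-1.49,0.7,0.45,-0.0182,0.0008,-0.0033],[0.3,-1.49,0.7,0.45,-0.0182,0.0008,-0.0033],[0.3,-1.49,0.7,0.45,-0.0182,0.0008,-0.0033],[0.3,-1.49,0.7,0.45,-0.0182,0.0008,-0.0033],[0.3,-1.49,0.7,0.45,-0.0182,0.0008,-0.0033],[0.3,-1.49,0.7,0.45,-0.0182,0.0008,-0.0033],[0.3,-1.49,0.7,0.45,-0.0182,0.0008,-0.0033],[0.3,-1.49,0.7,0.45,-0.0182,0.0008,-0.0033],[0.3,-1.49,0.7,0.45,-0.0182,0.0008,-0.0033],[0.3,-1.49,0.7,0.45,-0.0182,0.0008,-0.0033]]
  ]
}}

```text
time_s: 10.3
tcp_pos: [0.5541, -0.0496, 0.1323]
tool_rot: [0.737, 0.64, 0.141, 0.162]
contact_force: [0.5, -1.0, -5.2]
grip_width: 0.537
```

>>> {"name": "play_rows", "arguments": {
  "commands": [
    [[0.3,0,0,0,0,0,0],[0.3,0,0,0,0,0,0],[0.3,0,0,0,0,0,0],[0.3,0,0,0,0,0,0],[0.3,0,0,0,0,0,0]]
  ]
}}

```text
time_s: 10.72
tcp_pos: [0.5557, -0.0478, 0.1344]
tool_rot: [0.737, 0.641, 0.143, 0.163]
contact_force: [1.1, -0.9, -5.2]
grip_width: 0.535
```

```bash
python3 - <<'E'
from h import *
s,im=shot('wrist','pics/w4.png');print(s['time_s'],repr(s['tcp_pos']),repr(s['tool_rot']),intray(TY).as_quat(),s['grip_width'])
c=ext('wrist',s)
vis(c,im,trayR(TY).apply(TRAY)+TR)
cv2.imwrite('pics/w4v.png',im)
rows(4,tp(-.046,0,.0562),intray(TY))
E
```

```text
10.7167 array([ 0.5557, -0.0478,  0.1344]) array([0.7367, 0.6407, 0.1427, 0.1628]) [0.7369 0.6404 0.142  0.1634] 0.5348663916056788
4 rows: cm [-0.04 -0.03  1.5 ] | 1.5  rad [ 0.0001 -0.0005  0.    ]
```

View pics/w4v.png

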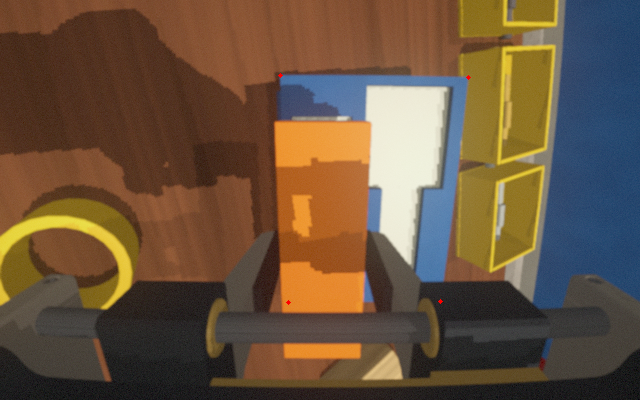

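The projected tray corners match at (280,75) and (467,77), and the stone's lower end lines up with the pocket's white edge at (320,118). Next I lower it part-way and check again.

>>> {"name": "play_rows", "arguments": {
  "commands": [
    [[0.3,-0.04,-0.03,1.2,0,-0.0004,0],[0.3,-0.04,-0.03,1.4,0,-0.0004,0],[0.3,-0.04,-0.03,1.4,0,-0.0004,0],[0.3,-0.04,-0.03,1.4,0,-0.0004,0],[0.3,0,0,0.6,0,-0.0004,0],[0.3,0,0,0,0,0,0],[0.3,0,0,0,0,0,0],[0.3,0,0,0,0,0,0],[0.3,0,0,0,0,0,0]]
  ]
}}

```text
time_s: 11.52
tcp_pos: [0.5801, -0.0537, 0.0806]
tool_rot: [0.737, 0.64, 0.142, 0.164]
contact_force: [-0.7, -0.1, -6.4]
grip_width: 0.538
```

```bash
python3 - <<'E'
from h import *
s,im=shot('wrist','pics/w5.png');print(s['time_s'],repr(s['tcp_pos']),repr(s['tool_rot']),s['grip_width'],s['contact_force'])
c=ext('wrist',s)
print(trayR(TY).inv().apply(s['tcp_pos']-TR)*1e3, (intray(TY).inv()*R.from_quat(s['tool_rot'])).as_rotvec())
T=trayR(TY).apply(TRAY)+TR
Pk=trayR(TY).apply(np.array([[-73.5,77.5,10],[-18.5,77.5,10],[-73.5,-77.5,10],[-18.5,-77.5,10]])/1e3)+TR
print(proj(T,c),proj(Pk,c))
vis(c,im,T);vis(c,im,Pk,(0,255,0))
cv2.imwrite('pics/w5v.png',cv2.resize(im[40:340,220:480],None,fx=2,fy=2,interpolation=cv2.INTER_CUBIC))
cv2.imwrite('pics/w5r.png',cv2.resize(cv2.imread('pics/w5.png')[50:130,240:400],None,fx=5,fy=5,interpolation=cv2.INTER_CUBIC))
E
```

```text
11.5167 array([ 0.5801, -0.0537,  0.0806]) array([0.7372, 0.6398, 0.1425, 0.1641]) 0.5383248657065836 [-0.6792 -0.0579 -6.3914]
[-44.9706  -0.5117  56.9007] [-0.0019 -0.0005  0.001 ]
[[507.9284  63.7452]
 [464.9873 338.0755]
 [280.3655 339.9561]
 [266.9918  60.9365]] [[280.6911 114.0817]
 [360.2277 114.0183]
 [288.0381 306.6302]
 [353.7327 306.5949]]
```

View pics/w5v.png

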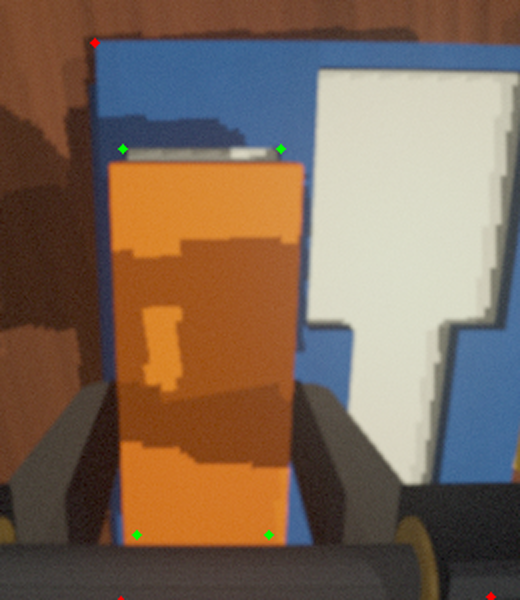

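View pics/w5r.png

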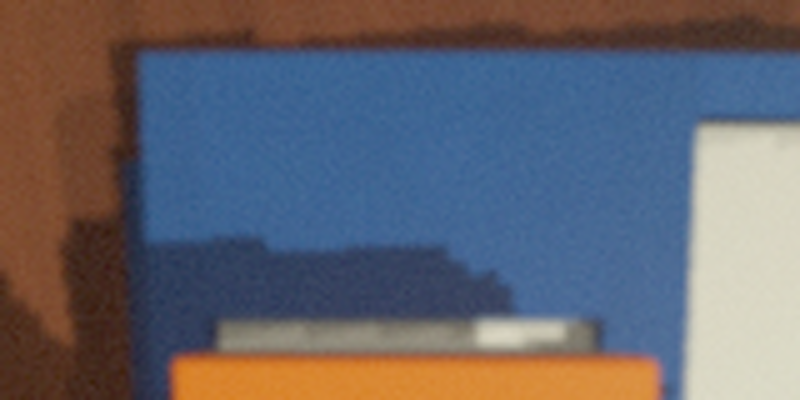

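```bash
python3 - <<'E'
from h import *
q={'tcp_pos':np.array([ 0.5801, -0.0537,  0.0806]),'tool_rot':[0.7372, 0.6398, 0.1425, 0.1641]}
w=ext('wrist',q)
L=np.array([[-81.5,112,10],[-6.5,104,10],[-73.5,77.5,0],[-18.5,77.5,0]])/1e3
px=crop([(138,48),(696,120),(217,318),(602,318)],240,50,5)
print(px,'\n',proj(trayR(TY).apply(L)+TR,w))
f=lambda p:(proj(trayR(p[2]).apply(L)+[p[0],p[1],.048],w)-px).ravel()
for sub in (slice(None),):
    r=least_squares(f,[.644,-.062,-.14]);print(r.x,f(r.x).reshape(-1,2))
d=r.x[:2]-TR[:2];print('shift in tray axes mm',trayR(TY).inv().apply([*d,0])*1e3)
# stone corners in this image: top face y=+75 end
Rt=R.from_quat(q['tool_rot']);P=np.array([[.075,-.025,-.0118],[.075,.025,-.0118]])
print(proj(Rt.apply(P)+q['tcp_pos'],w),crop([(172,356),(658,356)],240,50,5))
E
```

```text
[[267.2  59.2]
 [378.8  73.6]
 [283.  113.2]
 [360.  113.2]] 
 [[266.8967  60.9049]
 [379.1121  73.5184]
 [282.4324 113.9259]
 [358.4645 113.8577]]
[ 0.6442 -0.0619 -0.146 ] [[ 0.3882  0.5875]
 [ 0.8881 -0.5402]
 [-0.2094 -0.215 ]
 [-1.1755  0.1486]]
shift in tray axes mm [-0.1598  0.2578  0.0745]
[[272.6904 121.1226]
 [371.2905 121.1712]] [[274.  120.8]
 [371.2 120.8]]
```

The tray fit agrees to within 0.5 mm. I correct for that and lower to just above the walls.

>>> {"name": "play_rows", "arguments": {
  "commands": [
    [[0.3,0.02,-0.03,0.6,0.0005,0,-0.0005],[0.3,0.02,-0.03,0.7,0.0005,0,-0.0005],[0.3,0.02,-0.03,0.6,0.0005,0,0],[0.3,0.01,-0.02,0.3,0.0005,0,0],[0.3,0,0,0.1,0,0,0],[0.3,0,0,0,0,0,0],[0.3,0,0,0,0,0,0],[0.3,0,0,0,0,0,0],[0.3,0,0,0,0,0,0]]
  ]
}}

```text
time_s: 12.32
tcp_pos: [0.5887, -0.0544, 0.0589]
tool_rot: [0.737, 0.64, 0.142, 0.163]
contact_force: [-0.1, 0.2, -5.6]
grip_width: 0.539
```

```bash
cat >> h.py <<'E'
def stat():
    s=ctrl.observe();print(s['time_s'],'tray mm',trayR(TY).inv().apply(s['tcp_pos']-TR)*1e3,'rot',(intray(TY).inv()*R.from_quat(s['tool_rot'])).as_rotvec(),'F tray',trayR(TY).inv().apply(s['contact_force']),'M',s['torque'],'w',s['grip_width'])
E
python3 -c "
from h import *
stat()"
```

```text
12.3167 tray mm [-46.2722  -0.0169  33.651 ] rot [ 0.0006 -0.0008  0.0001] F tray [-2.4454  0.2114 -4.992 ] M [0.0878 0.8888 0.0397] w 0.5394848755455697
```

>>> {"name": "play_rows", "arguments": {
  "commands": [
    [[0.3,0,0,0.3,0,0,0],[0.3,0,0,0.3,0,0,0],[0.3,0,0,0.3,0,0,0],[0.3,0,0,0.2,0,0,0],[0.3,0,0,0.1,0,0,0],[0.3,0,0,0,0,0,0],[0.3,0,0,0,0,0,0],[0.3,0,0,0,0,0,0]]
  ]
}}

```text
time_s: 12.98
tcp_pos: [0.5936, -0.055, 0.0478]
tool_rot: [0.737, 0.64, 0.141, 0.163]
contact_force: [-0.4, 0.0, -5.2]
grip_width: 0.54
```

```bash
python3 - <<'E'
from h import *
stat()
s,im=shot('wrist','pics/w6.png')
cv2.imwrite('pics/w6r.png',cv2.resize(im[50:150,240:400],None,fx=5,fy=5,interpolation=cv2.INTER_CUBIC))
E
```

```text
12.9833 tray mm [-46.5277   0.0021  21.4429] rot [ 0.0011 -0.0008  0.    ] F tray [-2.5765 -0.0303 -4.5483] M [0.1136 0.9248 0.0049] w 0.5401874642674129
```

View pics/w6r.png

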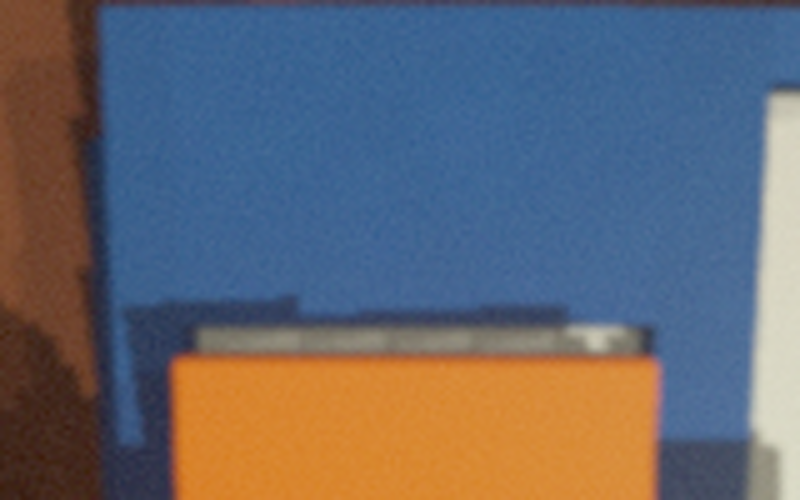

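The stone's lower edge is about 5 mm inside the pocket, and the wrench shows no contact. I lower it gently onto the floor.

>>> {"name": "play_rows", "arguments": {
  "commands": [
    [[0.3,0,0,0.1,0,0,0],[0.3,0,0,0.1,0,0,0],[0.3,0,0,0.1,0,0,0],[0.3,0,0,0.1,0,0,0],[0.3,0,0,0,0,0,0],[0.3,0,0,0,0,0,0],[0.3,0,0,0,0,0,0]]
  ]
}}

```text
time_s: 13.62
tcp_pos: [0.5952, -0.0553, 0.044]
tool_rot: [0.737, 0.64, 0.141, 0.163]
contact_force: [-0.5, -0.7, -5.1]
grip_width: 0.537
```

```bash
python3 -c "
from h import *
stat()"
```

```text
13.6167 tray mm [-46.6441  -0.0434  17.2973] rot [ 0.0013 -0.0008  0.0001] F tray [-2.5205 -0.7191 -4.4917] M [0.0838 0.8724 0.009 ] w 0.5369471472148303
```

>>> {"name": "play_rows", "arguments": {
  "commands": [
    [[0.3,0,0,0.06,0,0,0],[0.3,0,0,0.06,0,0,0],[0.3,0,0,0,0,0,0],[0.3,0,0,0,0,0,0]]
  ]
}}

```text
time_s: 13.95
tcp_pos: [0.5957, -0.0554, 0.043]
tool_rot: [0.737, 0.64, 0.141, 0.163]
contact_force: [-1.4, 0.6, -3.2]
grip_width: 0.54
```

```bash
python3 -c "
from h import *
stat()"
```

```text
13.95 tray mm [-46.5677  -0.0004  16.2124] rot [ 0.0011 -0.0008  0.    ] F tray [-2.6515  0.3705 -2.3331] M [0.0914 0.9011 0.046 ] w 0.5395511439135846
```

>>> {"name": "play_rows", "arguments": {
  "commands": [
    [[0.3,0,0,0.05,0,0,0],[0.3,0,0,0,0,0,0],[0.3,0,0,0,0,0,0]]
  ]
}}

```text
time_s: 14.2
tcp_pos: [0.5957, -0.0554, 0.043]
tool_rot: [0.737, 0.64, 0.141, 0.163]
contact_force: [-5.6, 0.0, 2.8]
grip_width: 0.541
```

```bash
python3 -c "
from h import *
stat()"
```

```text
14.2 tray mm [-46.5518  -0.0378  16.1738] rot [ 0.0007 -0.001  -0.0001] F tray [-3.8661 -0.7673  4.8766] M [0.0679 1.1103 0.0251] w 0.54067646000815
```

>>> {"name": "play_rows", "arguments": {
  "commands": [
    [[0.6,0,0,0,0,0,0],[0.7,0,0,0,0,0,0],[0.8,0,0,0,0,0,0],[0.9,0,0,0,0,0,0],[0.9,0,0,0,0,0,0],[0.9,0,0,0,0,0,0]]
  ]
}}

```text
time_s: 14.7
tcp_pos: [0.5962, -0.0554, 0.0426]
tool_rot: [0.737, 0.64, 0.141, 0.163]
contact_force: [-0.2, -0.0, 0.2]
grip_width: 0.898
```

>>> {"name": "play_rows", "arguments": {
  "commands": [
    [[0.9,0,0,-0.5,0,0,0],[0.9,0,0,-1,0,0,0],[0.9,0,0,-2,0,0,0],[0.9,0,0,-2.5,0,0,0],[0.9,0,0,-2.5,0,0,0],[0.9,0,0,-2.5,0,0,0],[0.9,0,0,-2,0,0,0],[1,0,0,-1,0,0,0],[1,0,0,0,0,0,0],[1,0,0,0,0,0,0]]
  ]
}}

```text
time_s: 15.53
tcp_pos: [0.5377, -0.0479, 0.1698]
tool_rot: [0.737, 0.64, 0.141, 0.164]
contact_force: [-0.5, -0.2, 0.0]
grip_width: 1.004
```

```bash
python3 - <<'E'
from h import *
stat()
s,im=shot('wrist','pics/w7.png');print(repr(s['tcp_pos']),repr(s['tool_rot']))
c=ext('wrist',s)
C=np.array([[-71,75,28],[-21,75,28],[-21,-75,28],[-71,-75,28]])/1e3
p=proj(trayR(TY).apply(C)+TR,c);print(p)
cv2.imwrite('pics/w7r.png',cv2.resize(im[60:330,250:480],None,fx=2.2,fy=2.2,interpolation=cv2.INTER_CUBIC))
E
```

```text
15.5333 tray mm [-46.0143  -0.675  155.8632] rot [ 0.     -0.0019  0.0009] F tray [-0.4364 -0.244   0.2314] M [ 0.0258  0.3677 -0.0241] w 1.003549439880727
array([ 0.5377, -0.0479,  0.1698]) array([0.7374, 0.6399, 0.1413, 0.1639])
[[295.9874 115.6507]
 [348.5825 115.6255]
 [345.3353 258.5102]
 [299.3701 258.4985]]
```

View pics/w7r.png

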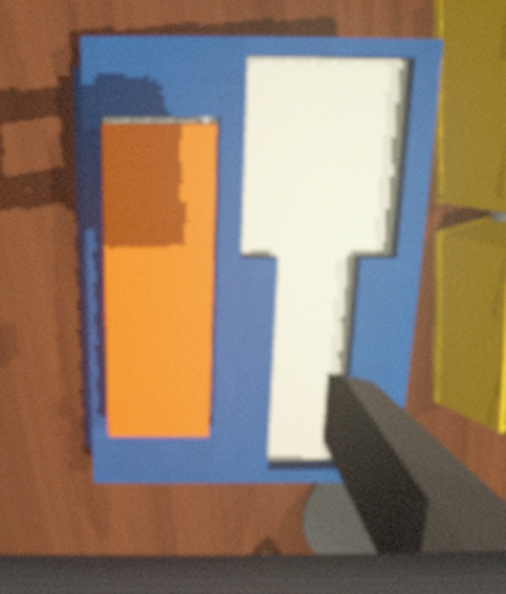

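The stone is seated: its top corners at (297,116), (349,116) and (345,259) match the predicted seated corners (296,116), (349,116) and (345,259). Next is the scraper.

```bash
python3 - <<'E'
from h import *
t,w=rows(20,[.384,-.436,.20],down(np.radians(71.26-90)))
s=ctrl.observe();P=s['tcp_pos'].copy();Q=R.from_quat(s['tool_rot'])
for i in range(20):
    P=P+Q.apply(t/100);Q=Q*R.from_rotvec(w)
    if i%4==3: print(P)
E
```

```text
20 rows: cm [-2.07 -0.26 -0.23] | 2.1  rad [ 0.0217 -0.002   0.0092]
[ 0.5116 -0.1273  0.1735]
[ 0.4831 -0.206   0.1785]
[ 0.4523 -0.2837  0.1845]
[ 0.4192 -0.3604  0.1916]
[ 0.384 -0.436  0.2  ]
```

>>> {"name": "play_rows", "arguments": {
  "commands": [
    [[1,-2.07,-0.26,-0.23,0.0217,-0.002,0.0092],[1,-2.07,-0.26,-0.23,0.0217,-0.002,0.0092],[1,-2.07,-0.26,-0.23,0.0217,-0.002,0.0092],[1,-2.07,-0.26,-0.23,0.0217,-0.002,0.0092],[1,-2.07,-0.26,-0.23,0.0217,-0.002,0.0092],[1,-2.07,-0.26,-0.23,0.0217,-0.002,0.0092],[1,-2.07,-0.26,-0.23,0.0217,-0.002,0.0092],[1,-2.07,-0.26,-0.23,0.0217,-0.002,0.0092],[1,-2.07,-0.26,-0.23,0.0217,-0.002,0.0092],[1,-2.07,-0.26,-0.23,0.0217,-0.002,0.0092]]
  ]
}}

```text
time_s: 16.42
tcp_pos: [0.4678, -0.2457, 0.18]
tool_rot: [0.781, 0.616, 0.071, 0.081]
contact_force: [-0.1, 0.5, 0.2]
grip_width: 1.004
```

>>> {"name": "play_rows", "arguments": {
  "commands": [
    [[1,-2.07,-0.26,-0.23,0.0217,-0.002,0.0092],[1,-2.07,-0.26,-0.23,0.0217,-0.002,0.0092],[1,-2.07,-0.26,-0.23,0.0217,-0.002,0.0092],[1,-2.07,-0.26,-0.23,0.0217,-0.002,0.0092],[1,-2.07,-0.26,-0.23,0.0217,-0.002,0.0092],[1,-2.07,-0.26,-0.23,0.0217,-0.002,0.0092],[1,-2.07,-0.26,-0.23,0.0217,-0.002,0.0092],[1,-2.07,-0.26,-0.23,0.0217,-0.002,0.0092],[1,-2.07,-0.26,-0.23,0.0217,-0.002,0.0092],[1,-2.07,-0.26,-0.23,0.0217,-0.002,0.0092]]
  ]
}}

```text
time_s: 17.25
tcp_pos: [0.3839, -0.4372, 0.1977]
tool_rot: [0.813, 0.582, -0.001, -0.002]
contact_force: [0.3, -0.4, 0.8]
grip_width: 1.0
```

>>> {"name": "play_rows", "arguments": {
  "commands": [
    [[1,0,0,0,0,0,0],[1,0,0,0,0,0,0],[1,0,0,0,0,0,0],[1,0,0,0,0,0,0]]
  ]
}}

```text
time_s: 17.58
tcp_pos: [0.3852, -0.4348, 0.1989]
tool_rot: [0.812, 0.583, 0.0, -0.001]
contact_force: [-0.7, 0.9, 0.2]
grip_width: 0.998
```

```bash
cat >> h.py <<'E'
S=np.array([[100,-35,3],[100,35,3],[55,-35,3],[55,35,3],[15,-25,3],[15,25,3],[-100,-14,28],[-100,14,28],[15,-14,28],[15,14,28]])/1e3
E
python3 - <<'E'
from h import *
s,im=shot('wrist','pics/w8.png');print(s['time_s'],repr(s['tcp_pos']),repr(s['tool_rot']))
c=ext('wrist',s)
P=flatR(1.2438).apply(S)+[.407,-.3682,0];p=proj(P,c);print(p)
cv2.imwrite('pics/w8a.png',im)
x,y=np.maximum(p.min(0)-15,0).astype(int);X,Y=(p.max(0)+15).astype(int);print(x,y)
cv2.imwrite('pics/w8c.png',cv2.resize(im[y:y+150,x:x+140],None,fx=4,fy=4,interpolation=cv2.INTER_CUBIC))
E
```

```text
17.5833 array([ 0.3852, -0.4348,  0.1989]) array([ 0.8122,  0.5834,  0.0001, -0.0006])
[[354.0484  27.3293]
 [290.3229  27.2185]
 [353.0553  70.4606]
 [291.148   70.3377]
 [343.5538 106.9274]
 [300.5039 106.8329]
 [333.6224 207.8549]
 [309.9222 207.7895]
 [334.901  106.5352]
 [309.0118 106.4787]]
275 12
```

View pics/w8a.png

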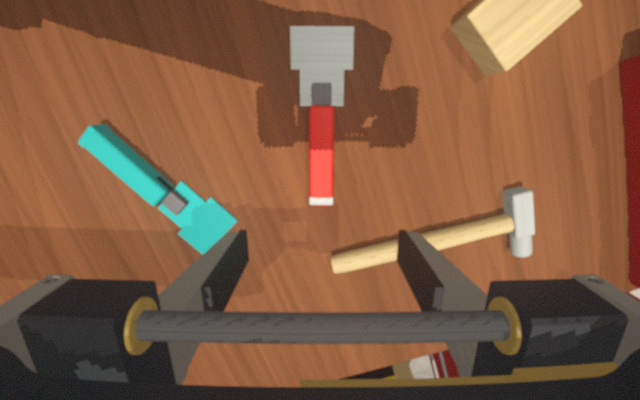

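View pics/w8c.png

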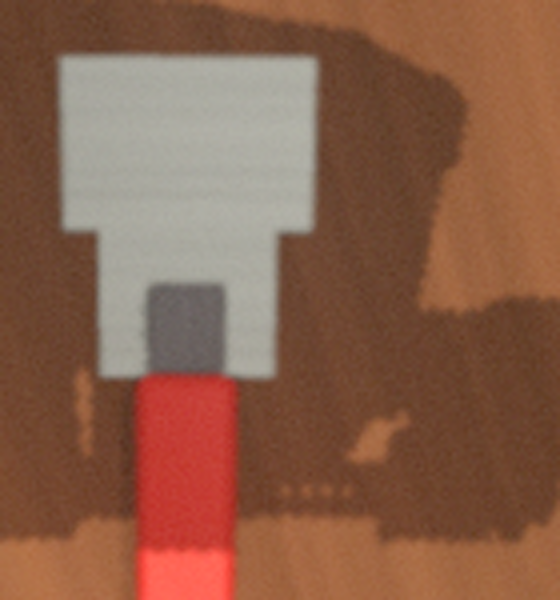

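```bash
python3 - <<'E'
from h import *
q={'tcp_pos':np.array([0.3852, -0.4348,  0.1989]),'tool_rot':[ 0.8122,  0.5834,  0.0001, -0.0006]}
w=ext('wrist',q)
px=crop([(318,55),(58,55),(315,231),(63,231),(275,378),(100,378)],275,12,4);L=S[:6]
x,r=fit([(w,px,L)],flatR,0,[.407,-.368,1.244]);print(x,np.degrees(x[2]));print(r)
g=[x[0]-.012*np.cos(x[2]),x[1]-.012*np.sin(x[2])];print(g)
rows(8,[*g,.08],down(x[2]-np.pi/2))
E
```

```text
[ 0.407  -0.3668  1.2446] 71.31066232319785
[[-0.5443  0.633 ]
 [ 0.6843  0.5887]
 [-0.7375 -0.1766]
 [ 0.3066 -0.238 ]
 [-0.2043 -0.3946]
 [ 0.4601 -0.4479]]
[np.float64(0.4031650843311709), np.float64(-0.3781917149594903)]
8 rows: cm [ 0.74 -0.01  1.49] | 1.66  rad [-0.0001 -0.0001  0.0001]
```

>>> {"name": "play_rows", "arguments": {
  "commands": [
    [[1,0.74,-0.01,1.49,0,0,0],[1,0.74,-0.01,1.49,0,0,0],[1,0.74,-0.01,1.49,0,0,0],[1,0.74,-0.01,1.49,0,0,0],[1,0.74,-0.01,1.49,0,0,0],[1,0.74,-0.01,1.49,0,0,0],[1,0.74,-0.01,1.49,0,0,0],[1,0.74,-0.01,1.49,0,0,0],[1,0,0,1.5,0,0,0],[1,0,0,1.5,0,0,0],[1,0,0,0,0,0,0],[1,0,0,0,0,0,0]]
  ]
}}

```text
time_s: 18.63
tcp_pos: [0.4029, -0.3791, 0.0501]
tool_rot: [0.812, 0.583, -0.0, -0.001]
contact_force: [-0.4, -0.6, 0.7]
grip_width: 1.0
```

>>> {"name": "play_rows", "arguments": {
  "commands": [
    [[1,0,0,0,0,0,0],[1,0,0,0,0,0,0],[1,0,0,0,0,0,0]]
  ]
}}

```text
time_s: 18.88
tcp_pos: [0.4033, -0.3805, 0.0513]
tool_rot: [0.813, 0.582, 0.0, 0.001]
contact_force: [1.0, 0.4, -0.6]
grip_width: 1.002
```

```bash
python3 - <<'E'
from h import *
print(ctrl.observe()['tcp_pos'])
rows(5,[.4032,-.3783,.0157],down(1.2446-np.pi/2))
E
```

```text
[ 0.4033 -0.3805  0.0513]
5 rows: cm [ 0.04 -0.02  0.71] | 0.71  rad [ 0.0003  0.0002 -0.0002]
```

>>> {"name": "play_rows", "arguments": {
  "commands": [
    [[0.8,0.04,-0.02,0.7,0,0,0],[0.7,0.04,-0.02,0.7,0,0,0],[0.7,0.04,-0.02,0.7,0,0,0],[0.7,0.04,-0.02,0.7,0,0,0],[0.7,0.04,0,0.7,0,0,0],[0.7,0,0,0,0,0,0],[0.7,0,0,0,0,0,0],[0.7,0,0,0,0,0,0],[0.7,0,0,0,0,0,0]]
  ]
}}

```text
time_s: 19.63
tcp_pos: [0.403, -0.378, 0.0156]
tool_rot: [0.813, 0.583, 0.0, 0.0]
contact_force: [1.1, -0.5, -1.0]
grip_width: 0.701
```

>>> {"name": "play_rows", "arguments": {
  "commands": [
    [[0.1,0,0,0,0,0,0],[0.1,0,0,0,0,0,0],[0.1,0,0,0,0,0,0],[0.1,0,0,0,0,0,0],[0.1,0,0,0,0,0,0],[0.1,0,0,0,0,0,0],[0.1,0,0,0,0,0,0],[0.1,0,0,0,0,0,0]]
  ],
  "newtons": 40
}}

```text
time_s: 20.3
tcp_pos: [0.4027, -0.3779, 0.0154]
tool_rot: [0.813, 0.582, -0.0, 0.0]
contact_force: [0.2, -0.9, 0.4]
grip_width: 0.302
```

>>> {"name": "play_rows", "arguments": {
  "commands": [
    [[0.1,0,0,-0.5,0,0,0],[0.1,0,0,-1,0,0,0],[0.1,0,0,-2,0,0,0],[0.1,0,0,-2.5,0,0,0],[0.1,0,0,-2.5,0,0,0],[0.1,0,0,-2.5,0,0,0],[0.1,0,0,-2.5,0,0,0],[0.1,0,0,-2.5,0,0,0],[0.1,0,0,-2,0,0,0],[0.1,0,0,-1,0,0,0],[0.1,0,0,0,0,0,0],[0.1,0,0,0,0,0,0]]
  ]
}}

```text
time_s: 21.3
tcp_pos: [0.4024, -0.3778, 0.2053]
tool_rot: [0.813, 0.582, -0.0, 0.0]
contact_force: [0.5, 0.0, -1.6]
grip_width: 0.301
```

```bash
python3 - <<'E'
from h import *
s,im=shot('wrist','pics/w9.png');print(s['time_s'],repr(s['tcp_pos']),repr(s['tool_rot']),s['contact_force'],s['torque'],s['grip_width'])
Rt=R.from_quat(s['tool_rot']);c=ext('wrist',s)
P=S*[1,-1,-1]+[.012,0,.0156]
p=proj(Rt.apply(P)+s['tcp_pos'],c);print(p)
vis(c,im,Rt.apply(P)+s['tcp_pos'])
cv2.imwrite('pics/w9v.png',im)
p=tp(.0315,-.012,.1156)
t,w=rows(20,p,intray(TY));P=s['tcp_pos'].copy();Q=Rt
for i in range(20):
    P=P+Q.apply(t/100);Q=Q*R.from_rotvec(w)
    if i%4==3: print(P)
E
```

```text
21.3 array([ 0.4024, -0.3778,  0.2053]) array([ 0.8129,  0.5824, -0.0003,  0.    ]) [ 0.4685  0.0081 -1.5802] [-0.0721 -0.0146 -0.0366] 0.30113894220895704
[[384.8003  52.1877]
 [259.2533  52.2093]
 [381.0769 133.829 ]
 [262.9889 133.8069]
 [361.8809 198.6556]
 [282.184  198.6182]
 [342.9673 374.7294]
 [300.9828 374.6784]
 [347.49   211.3363]
 [296.371  211.3094]]
20 rows: cm [1.75 0.66 0.35] | 1.9  rad [-0.0218  0.002  -0.0092]
[ 0.4494 -0.3196  0.1923]
[ 0.4953 -0.2598  0.1822]
[ 0.5397 -0.1986  0.1747]
[ 0.5823 -0.1358  0.1696]
[ 0.623  -0.0716  0.1668]
```

View pics/w9v.png

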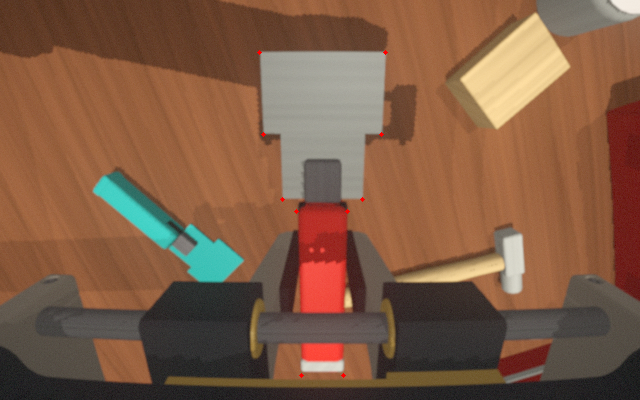

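The scraper is held as intended: the blade corners are predicted at (385,52) and (259,52) and seen there. I carry it to hover over the T compartment.

>>> {"name": "play_rows", "arguments": {
  "commands": [
    [[0.1,1.75,0.66,0.35,-0.0218,0.002,-0.0092],[0.1,1.75,0.66,0.35,-0.0218,0.002,-0.0092],[0.1,1.75,0.66,0.35,-0.0218,0.002,-0.0092],[0.1,1.75,0.66,0.35,-0.0218,0.002,-0.0092],[0.1,1.75,0.66,0.35,-0.0218,0.002,-0.0092],[0.1,1.75,0.66,0.35,-0.0218,0.002,-0.0092],[0.1,1.75,0.66,0.35,-0.0218,0.002,-0.0092],[0.1,1.75,0.66,0.35,-0.0218,0.002,-0.0092],[0.1,1.75,0.66,0.35,-0.0218,0.002,-0.0092],[0.1,1.75,0.66,0.35,-0.0218,0.002,-0.0092]]
  ]
}}

```text
time_s: 22.18
tcp_pos: [0.5175, -0.2279, 0.1761]
tool_rot: [0.78, 0.616, 0.071, 0.081]
contact_force: [0.3, -0.2, -2.2]
grip_width: 0.3
```

>>> {"name": "play_rows", "arguments": {
  "commands": [
    [[0.1,1.75,0.66,0.35,-0.0218,0.002,-0.0092],[0.1,1.75,0.66,0.35,-0.0218,0.002,-0.0092],[0.1,1.75,0.66,0.35,-0.0218,0.002,-0.0092],[0.1,1.75,0.66,0.35,-0.0218,0.002,-0.0092],[0.1,1.75,0.66,0.35,-0.0218,0.002,-0.0092],[0.1,1.75,0.66,0.35,-0.0218,0.002,-0.0092],[0.1,1.75,0.66,0.35,-0.0218,0.002,-0.0092],[0.1,1.75,0.66,0.35,-0.0218,0.002,-0.0092],[0.1,1.75,0.66,0.35,-0.0218,0.002,-0.0092],[0.1,1.75,0.66,0.35,-0.0218,0.002,-0.0092]]
  ]
}}

```text
time_s: 23.02
tcp_pos: [0.6226, -0.0704, 0.1643]
tool_rot: [0.737, 0.641, 0.141, 0.163]
contact_force: [0.4, -1.4, -1.5]
grip_width: 0.299
```

>>> {"name": "play_rows", "arguments": {
  "commands": [
    [[0.1,0,0,0,0,0,0],[0.1,0,0,0,0,0,0],[0.1,0,0,0,0,0,0],[0.1,0,0,0,0,0,0],[0.1,0,0,0,0,0,0]]
  ]
}}

```text
time_s: 23.43
tcp_pos: [0.6232, -0.0729, 0.1662]
tool_rot: [0.738, 0.64, 0.141, 0.164]
contact_force: [0.3, 0.7, -1.2]
grip_width: 0.302
```

```bash
python3 - <<'E'
from h import *
stat();rows(5,tp(.0315,-.012,.0556),intray(TY))
s,im=shot('wrist','pics/w10.png')
c=ext('wrist',s)
vis(c,im,trayR(TY).apply(TRAY)+TR)
cv2.imwrite('pics/w10v.png',im)
E
```

```text
23.4333 tray mm [ 32.3421 -13.5008 115.3178] rot [ 0.0002 -0.0021  0.0019] F tray [-0.299   0.7753 -1.1398] M [ 0.0634  0.5595 -0.0633] w 0.30212144465145696
5 rows: cm [ 0.03 -0.02  1.19] | 1.19  rad [-0.      0.0004 -0.0004]
```

View pics/w10v.png

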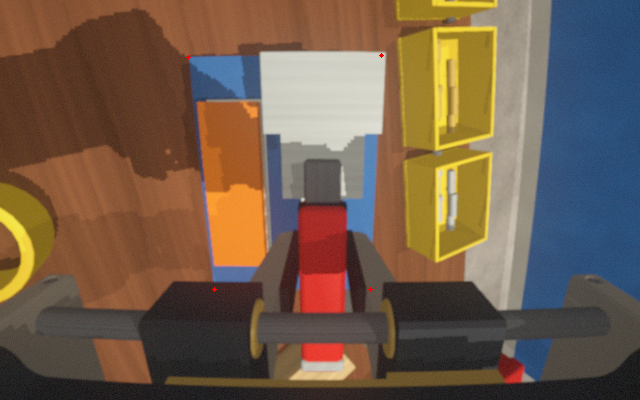

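>>> {"name": "play_rows", "arguments": {
  "commands": [
    [[0.1,0.03,-0.02,1.1,0,0.0004,-0.0004],[0.1,0.03,-0.02,1.4,0,0.0004,-0.0004],[0.1,0.03,-0.02,1.4,0,0.0004,-0.0004],[0.1,0.03,-0.02,1.2,0,0.0004,-0.0004],[0.1,0.03,0,0.9,0,0.0004,-0.0004],[0.1,0,0,0,0,0,0],[0.1,0,0,0,0,0,0],[0.1,0,0,0,0,0,0],[0.1,0,0,0,0,0,0]]
  ]
}}

```text
time_s: 24.23
tcp_pos: [0.6485, -0.0734, 0.1127]
tool_rot: [0.736, 0.641, 0.143, 0.164]
contact_force: [-0.3, -0.6, -1.3]
grip_width: 0.297
```

```bash
python3 - <<'E'
from h import *
stat();rows(4,tp(.0315,-.012,.0306),intray(TY))
s,im=shot('wrist','pics/w11.png')
c=ext('wrist',s)
L=np.array([[-6.5,104,10],[69.5,104,10],[69.5,11,10],[51.5,11,10],[-6.5,11,10]])/1e3
vis(c,im,trayR(TY).apply(L)+TR)
cv2.imwrite('pics/w11v.png',cv2.resize(im[20:280,180:440],None,fx=2.3,fy=2.3,interpolation=cv2.INTER_CUBIC))
E
```

```text
24.2333 tray mm [ 32.5791 -10.5107  56.2505] rot [-0.0019  0.001  -0.0019] F tray [-0.7453 -0.6641 -1.0992] M [ 0.0778  0.4903 -0.0414] w 0.2971724417148163
4 rows: cm [-0.04 -0.03  0.64] | 0.64  rad [ 0.0005 -0.0002  0.0005]
```

View pics/w11v.png

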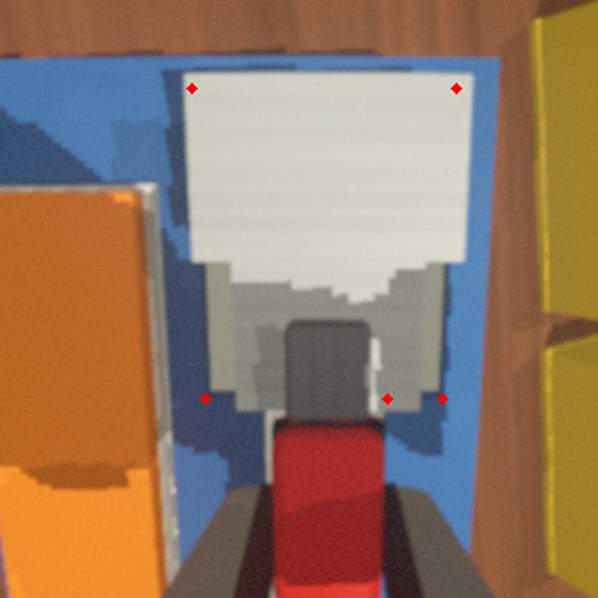

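```bash
python3 - <<'E'
from h import *
s=ctrl.observe();print(s['time_s'],repr(s['tcp_pos']),s['tool_rot'],s['joint_vel'])
im=cv2.imread('pics/w11.png');c=ext('wrist',s)
L=np.array([[81.5,112,10],[-81.5,112,10],[69.5,11,0],[-6.5,11,0],[69.5,11,10],[-6.5,11,10]])/1e3
print(proj(trayR(TY).apply(L)+TR,c))
Rt=R.from_quat(s['tool_rot']);P=S*[1,-1,-1]+[.012,0,.0156];print(proj(Rt.apply(P)+s['tcp_pos'],c)[:6])
a=cv2.resize(im[30:90,340:440],None,fx=7,fy=5,interpolation=cv2.INTER_CUBIC);b=cv2.resize(im[160:220,250:400],None,fx=4.667,fy=5,interpolation=cv2.INTER_CUBIC)[:, :700]
cv2.imwrite('pics/w11d.png',np.vstack([a,b[:300,:700]]))
E
```

```text
24.2833 array([ 0.6485, -0.0735,  0.1127]) [0.7361 0.641  0.1427 0.1639] [-0.0014 -0.0004  0.0015  0.0009  0.0018 -0.0004 -0.0004]
[[396.8432  45.072 ]
 [151.661   46.921 ]
 [370.026  189.9027]
 [271.4083 189.6906]
 [372.0791 193.2723]
 [269.2305 193.0516]]
[[384.9676  52.0898]
 [259.2634  52.0671]
 [381.2093 133.8359]
 [262.97   133.7697]
 [361.9632 198.7421]
 [282.1635 198.6738]]
```

View pics/w11d.png

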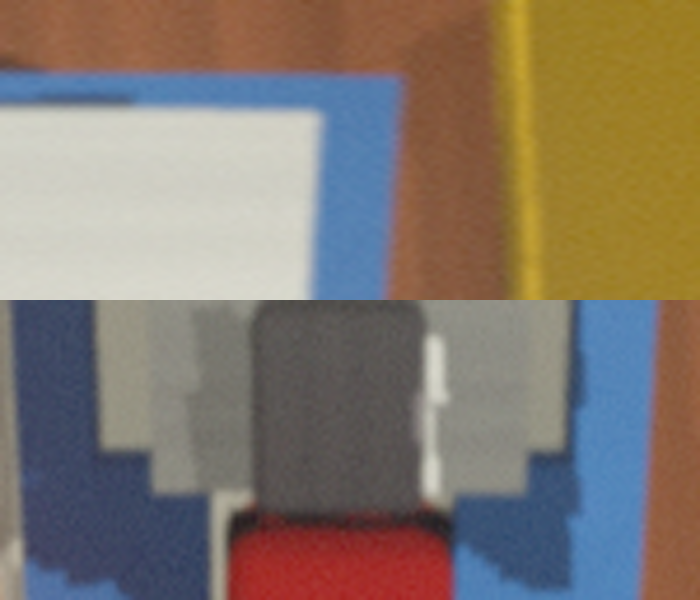

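The model and the picture agree within about 0.5 mm: the shoulder floor edge is at row 190 as predicted, and the tray corner at (397.6,45). I correct by about 1 mm and continue.

>>> {"name": "play_rows", "arguments": {
  "commands": [
    [[0.1,-0.04,-0.03,0.6,0.0005,0,0.0005],[0.1,-0.04,-0.03,0.7,0.0005,0,0.0005],[0.1,-0.04,-0.03,0.7,0.0005,0,0.0005],[0.1,-0.03,-0.03,0.5,0,0,0.0004],[0.1,0,0,0,0,0,0],[0.1,0,0,0,0,0,0],[0.1,0,0,0,0,0,0],[0.1,0,0,0,0,0,0]]
  ]
}}

```text
time_s: 24.95
tcp_pos: [0.6576, -0.0759, 0.089]
tool_rot: [0.737, 0.641, 0.142, 0.163]
contact_force: [-0.5, 0.1, -1.2]
grip_width: 0.298
```

```bash
python3 -c "
from h import *
stat()"
```

```text
24.95 tray mm [ 30.9752 -11.7102  30.7423] rot [ 0.0004  0.0012 -0.0004] F tray [-0.9928 -0.0018 -0.8447] M [-0.0022  0.4737  0.0266] w 0.29808103925693924
```

Well aligned at (31.0, -11.7). I lower it 12 mm more, which brings it 3 mm off the floor.

>>> {"name": "play_rows", "arguments": {
  "commands": [
    [[0.1,0,0.02,0.3,0,-0.0004,0],[0.1,0,0.02,0.3,0,-0.0004,0],[0.1,0,0.01,0.3,0,-0.0004,0],[0.1,0,0,0.2,0,0,0],[0.1,0,0,0.1,0,0,0],[0.1,0,0,0,0,0,0],[0.1,0,0,0,0,0,0],[0.1,0,0,0,0,0,0]]
  ]
}}

```text
time_s: 25.62
tcp_pos: [0.663, -0.0768, 0.0781]
tool_rot: [0.737, 0.64, 0.142, 0.163]
contact_force: [-0.8, 0.2, -1.9]
grip_width: 0.301
```

```bash
python3 - <<'E'
from h import *
stat()
s,im=shot('wrist','pics/w12.png')
cv2.imwrite('pics/w12v.png',cv2.resize(im[20:280,180:440],None,fx=2.3,fy=2.3,interpolation=cv2.INTER_CUBIC))
E
```

```text
25.6167 tray mm [ 31.3289 -11.8614  18.6412] rot [ 0.0007 -0.0001 -0.0002] F tray [-1.5496  0.1262 -1.4225] M [0.0535 0.4836 0.0005] w 0.3006270794756572
```

View pics/w12v.png

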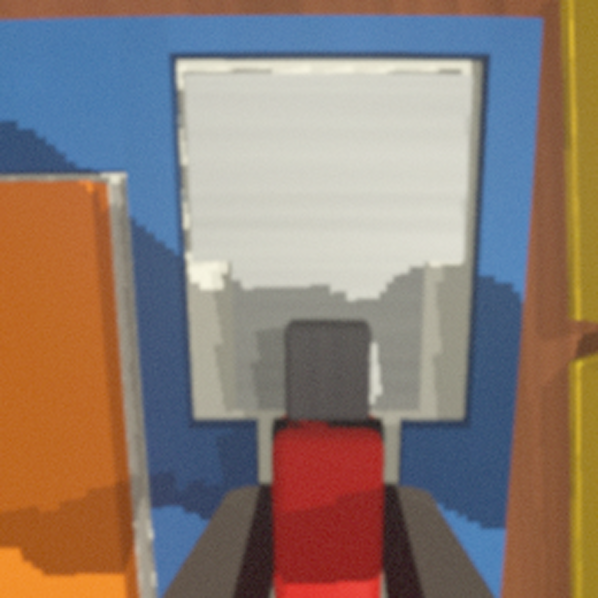

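The blade is inside the wide end with margins all round. I lower it the last 3 mm in small steps.

>>> {"name": "play_rows", "arguments": {
  "commands": [
    [[0.1,0,0,0.1,0,0,0],[0.1,0,0,0.1,0,0,0],[0.1,0,0,0.06,0,0,0],[0.1,0,0,0,0,0,0],[0.1,0,0,0,0,0,0],[0.1,0,0,0,0,0,0]]
  ]
}}

```text
time_s: 26.17
tcp_pos: [0.664, -0.077, 0.0757]
tool_rot: [0.737, 0.64, 0.142, 0.163]
contact_force: [-0.3, 0.0, -2.5]
grip_width: 0.297
```

```bash
python3 -c "
from h import *
stat()"
```

```text
26.1667 tray mm [ 31.2698 -11.9417  15.991 ] rot [ 0.0008 -0.0002 -0.0001] F tray [-1.2872 -0.0294 -2.111 ] M [ 0.074   0.4912 -0.0145] w 0.2971148082516407
```

>>> {"name": "play_rows", "arguments": {
  "commands": [
    [[0.1,0,0,0.06,0,0,0],[0.1,0,0,0,0,0,0],[0.1,0,0,0,0,0,0]]
  ]
}}

```text
time_s: 26.42
tcp_pos: [0.6643, -0.077, 0.0753]
tool_rot: [0.737, 0.64, 0.142, 0.163]
contact_force: [-0.8, -0.4, 0.2]
grip_width: 0.299
```

```bash
python3 -c "
from h import *
stat()"
```

```text
26.4167 tray mm [ 31.3696 -11.8923  15.4555] rot [ 0.0006 -0.0002 -0.0002] F tray [-0.5699 -0.4965  0.4657] M [0.05   0.4893 0.0014] w 0.2989178371942373
```

>>> {"name": "play_rows", "arguments": {
  "commands": [
    [[0.1,0,0,0.03,0,0,0],[0.1,0,0,0,0,0,0],[0.1,0,0,0,0,0,0]]
  ]
}}

```text
time_s: 26.67
tcp_pos: [0.6643, -0.0771, 0.0752]
tool_rot: [0.737, 0.64, 0.142, 0.163]
contact_force: [-4.4, 0.7, 4.1]
grip_width: 0.3
```

```bash
python3 -c "
from h import *
stat()"
```

```text
26.6667 tray mm [ 31.3725 -11.9113  15.4319] rot [ 0.0005 -0.0004 -0.0003] F tray [-2.3291  0.0494  5.6307] M [ 0.0498  0.8201 -0.0457] w 0.2996914196030256
```

In contact, with about 6 N on the floor. I open only to 0.5, because the lower finger must clear the stone, then retract.

>>> {"name": "play_rows", "arguments": {
  "commands": [
    [[0.35,0,0,0,0,0,0],[0.4,0,0,0,0,0,0],[0.45,0,0,0,0,0,0],[0.5,0,0,0,0,0,0],[0.5,0,0,0,0,0,0],[0.5,0,0,0,0,0,0]]
  ]
}}

```text
time_s: 27.17
tcp_pos: [0.6645, -0.0771, 0.0748]
tool_rot: [0.737, 0.64, 0.142, 0.163]
contact_force: [-0.3, -0.9, -0.1]
grip_width: 0.499
```

>>> {"name": "play_rows", "arguments": {
  "commands": [
    [[0.5,0,0,-0.5,0,0,0],[0.5,0,0,-1,0,0,0],[0.5,0,0,-2,0,0,0],[0.5,0,0,-2.5,0,0,0],[0.5,0,0,-2.5,0,0,0],[0.5,0,0,-2.5,0,0,0],[0.5,0,0,-2,0,0,0],[0.5,0,0,-1,0,0,0],[0.5,0,0,0,0,0,0],[0.5,0,0,0,0,0,0]]
  ]
}}

```text
time_s: 28.0
tcp_pos: [0.6059, -0.0693, 0.2028]
tool_rot: [0.737, 0.64, 0.142, 0.164]
contact_force: [0.4, 0.2, -0.2]
grip_width: 0.497
```

```bash
python3 - <<'E'
from h import *
stat()
s,im=shot('wrist','pics/w13.png')
c=ext('wrist',s)
B=(S-[0,0,0])[:, [1,0,2]]*[-1,1,1]+[.0315,0,0]
print(proj(trayR(TY).apply(B)+TR,c))
C=np.array([[-71,75,28],[-21,75,28],[-21,-75,28],[-71,-75,28]])/1e3
print(proj(trayR(TY).apply(C)+TR,c))
vis(c,im,trayR(TY).apply(B)+TR);vis(c,im,trayR(TY).apply(C)+TR,(0,255,0))
cv2.imwrite('pics/w13v.png',cv2.resize(im[40:300,180:440],None,fx=2.3,fy=2.3,interpolation=cv2.INTER_CUBIC))
E
```

```text
28.0 tray mm [ 31.8353 -12.4356 155.9624] rot [-0.0008 -0.0013  0.    ] F tray [ 0.2391  0.2264 -0.3535] M [-0.0021  0.3535 -0.0173] w 0.4970488915322286
[[356.8599  77.7476]
 [287.0009  77.7229]
 [355.6437 123.5688]
 [288.2026 123.5382]
 [345.2427 161.7758]
 [298.5907 161.7508]
 [334.5795 269.3909]
 [309.1485 269.3715]
 [335.9823 165.8338]
 [307.7568 165.8184]]
[[213.8177 103.5139]
 [266.2135 103.0045]
 [273.1527 248.6018]
 [227.1683 248.3612]]
```

View pics/w13v.png

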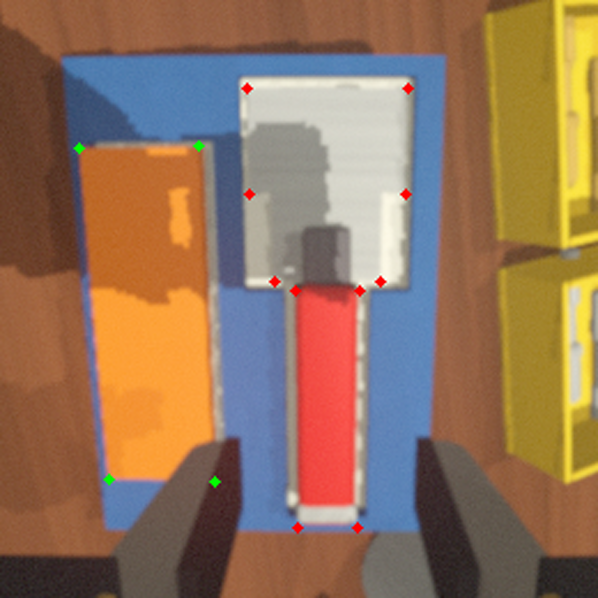

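Both items look in place: blade corners at (287,74) to (359,74), within the wide end, with a small gap along each side of the handle. I back off and check from the fixed cameras.

>>> {"name": "play_rows", "arguments": {
  "commands": [
    [[0.5,-3,0,-2,0,0,0],[0.5,-3,0,-2,0,0,0],[0.5,-3,0,-2,0,0,0],[0.5,-3,0,-2,0,0,0],[0.5,-3,0,-2,0,0,0],[0.5,-3,0,-2,0,0,0],[0.5,-3,0,-2,0,0,0],[0.5,-3,0,-2,0,0,0],[0.5,-2,0,-1,0,0,0],[0.5,0,0,0,0,0,0],[0.5,0,0,0,0,0,0],[0.5,0,0,0,0,0,0]]
  ]
}}

```text
time_s: 29.05
tcp_pos: [0.4986, -0.315, 0.3548]
tool_rot: [0.737, 0.641, 0.142, 0.162]
contact_force: [0.2, 0.1, -0.5]
grip_width: 0.501
```

```bash
python3 - <<'E'
from h import *
_,a=shot('side','pics/side1.png');_,b=shot('top','pics/top1.png')
for im,n in((a,'side'),(b,'top')):
    c=ext(n)
    C=np.array([[-71,75,28],[-21,75,28],[-21,-75,28],[-71,-75,28]])/1e3
    B=S[:, [1,0,2]]*[-1,1,1]+[.0315,0,0]
    print(n,proj(trayR(TY).apply(C)+TR,c).round(1).tolist())
    print(proj(trayR(TY).apply(B[[0,1,6,7]])+TR,c).round(1).tolist())
A=cv2.resize(a[125:200,240:340],None,fx=4,fy=4,interpolation=cv2.INTER_CUBIC);B=cv2.resize(b[115:190,300:400],None,fx=4,fy=4,interpolation=cv2.INTER_CUBIC)
cv2.imwrite('pics/f1.png',np.vstack([np.hstack([A,B]),cv2.resize(np.hstack([a,b]),(800,250))]))
E
```

```text
side [[298.1, 187.9], [287.9, 177.2], [317.2, 153.3], [327.0, 163.4]]
[[263.3, 166.1], [277.5, 180.8], [308.9, 136.4], [314.3, 141.9]]
top [[324.3, 167.4], [326.1, 154.8], [364.6, 160.6], [362.5, 173.2]]
[[323.3, 130.5], [320.8, 148.4], [373.9, 144.5], [372.7, 151.7]]
```

View pics/f1.png

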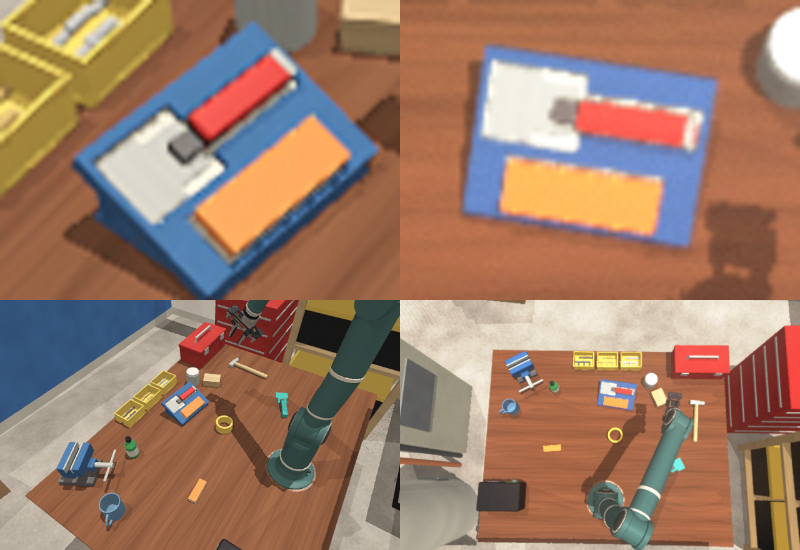

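The fixed cameras show both items flat in their compartments, with the corners matching prediction within about 1 px, and the bystanders unmoved. I hand the job in.

```bash
python3 - <<'E'
from bench import ctrl
print(ctrl.close_job())
E
```

```text
the job is handed in; nothing more can be done
None
```

Both items are put away in the tray, stone first and then the scraper. I handed the job in after about 29 s of the 69 s allowed; no verdict is reported.

- **Stone:** I gripped the larger orange-and-white stone on its top 12 mm, tilted it to the tray's slope and lowered it into its pocket. I released it only after the wrist force showed it resting on the floor. Its corners then matched the seated prediction to about 1 px.
- **Scraper:** I gripped the red handle near its centre of mass and laid the scraper in the T-shaped compartment with the blade in the wide end. I opened the fingers only part-way on release so that they cleared the stone.
- **Last checks:** The wrist, side and top views show both lying flat, with small gaps around the scraper. By eye, the bystanders stand where they were, and the gripper is well clear of everything. The handle's back end showed 2–3 mm short of the model point, both on the bench and in the tray. I put that down to its rounded end; the blade edges agreed.
- **Forces:** The highest wrist force I read was about 6 N. The arm's measured position was often 1–3 mm off the commanded one, so I corrected it from the readings before each grasp and placing.

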